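# Send reagent jars into the glovebox through its pass box

## Task

Send the small squat jars (two to four of them) into the glovebox's pass box. Before anything else press down on the inner door's handle until you feel the inner door firmly home, because it may stand a little open and the outer door must never be open while the inner door is; then turn the clamp all the way off the outer door, slide the outer door fully open and stand every jar upright on the chamber floor, slide the outer door fully shut, and turn the clamp fully back across it. Do not knock over or shove the beaker and the amber bottles standing around.

Things in the scene. Friction and masses are not known exactly. Their poses are not given: they have to be found in the camera images.
- chamber_floor (a point): Centre of the pass box's chamber floor, 12 mm above the bench. Position and yaw vary. Axes: z up; y along the chamber, towards the inner door and the glovebox's tunnel; x across it, away from the robot. The chamber is 160 mm (x) by 290 mm (y) inside, centred on this point.
- pass_box: Fixed steel pass box; origin on the bench under the chamber's centre, axes as chamber_floor. Walls 8 mm thick, rim 76 mm above the chamber floor; door rails outside its two y ends rise to 89 mm above that floor, at 160 mm from the centre. The outer door covers its open top.
- outer_door (a joint): Outer door: grey flat panel with a bright aluminium edge on top of the chamber (top face 86 mm above the chamber floor), sliding level. Value in m along the pass box's +x (away from the robot): 0 fully shut at its stop, 0.18 fully open at its stop, chamber wholly uncovered. Friction about 2 N; stays where it is left.
- door_handle (a point): Middle of the outer door's handle: round bar 12 mm thick, 110 mm long, along the pass box's y, its axis 34 mm above the door's top face, on a post at each end. Moves with the door; with the door shut it is 60 mm to the -x (robot's) side of the chamber's centre.
- inner_door (a joint): Inner door: upright steel gate at the chamber's +y end, sliding vertically. Value in m: 0 shut on its sill, 0.06 fully up; it starts between 0 and 0.03. Stays where it is left; about 2 N of downward push moves it down, and once on its sill it takes any push without giving.
- gate_top (a point): Middle of the top face of the inner door's handle: black level bar 124 mm long (pass box x), 18 mm wide (y), 14 mm thick, standing over the gate and moving with it; its top is 146 mm above the chamber floor when the gate is shut; free from above.
- clamp (a joint): Swing clamp of the outer door, at the chamber's -y side, turning about a vertical axis. In rad, growing clockwise seen from above: 0 = bar points to the pass box's +y, fully across the door's edge (starts at 0 to 0.2); 1.57 = at its stop, bar to +x, clear of the door. Friction about 0.05 N m; stays where left. It does not itself block the door.
- clamp_grip (a point): On the clamp's turning axis, mid-height of its wing grip: upright bright metal fin 12 mm thick, 50 mm long along the bar (25 mm each way from the axis), its top 15 mm above this point. The bar under it is 18 mm wide, its top 19 mm below this point, and reaches 54 mm from the axis. Turns with the clamp, its y axis along the fin.
- jar1_mid (a point): Centre, half-way up, of a small squat plastic jar: a plain white cylinder 48 mm in diameter and 64 mm tall with a full-width black screw cap (the top 20 mm), z up, about 0.11 kg. It stands upright on the bench to the robot's right; it may be absent.
- jar2_mid (a point): Centre, half-way up, of a small squat plastic jar: a plain white cylinder 48 mm in diameter and 64 mm tall with a full-width black screw cap (the top 20 mm), z up, about 0.11 kg. It stands upright on the bench to the robot's right; it may be absent.
- jar3_mid (a point): Centre, half-way up, of a small squat plastic jar: a plain white cylinder 48 mm in diameter and 64 mm tall with a full-width black screw cap (the top 20 mm), z up, about 0.11 kg. It stands upright on the bench to the robot's right; it may be absent.
- jar4_mid (a point): Centre, half-way up, of a small squat plastic jar: a plain white cylinder 48 mm in diameter and 64 mm tall with a full-width black screw cap (the top 20 mm), z up, about 0.11 kg. It stands upright on the bench to the robot's right; it may be absent.
- beaker: Glass beaker, 60 mm wide, 75 mm tall, among the jars; origin at its underside; leave it alone.
- flask_bottle: Small amber glass bottle, 42 mm wide, 88 mm tall, narrow neck, among the jars; origin at its underside; leave it alone.
- solvent: Amber bottle 170 mm tall with a red cap, at the far edge; origin at its underside; leave it alone.
There are look-alikes about, which are no part of the job. Leave any turquoise look-alike of the part that bears jar1_mid alone. Leave any turquoise look-alike of the part that bears jar4_mid alone.

How it is judged:
By the outcome, as a careful person would: the job done as asked, in the order asked, and still so for the second after the job is handed in, with the robot touching nothing.
Of jar1, jar2, jar3, jar4 only 2 to 4 are there at a start; the rules pass over those that are not, and their reading is None.
At some moment in a run one of jar1, jar2, jar3, jar4 may be knocked a few centimetres aside while the robot is not near it.
It also fails if it takes over 210 s, if anything falls off the work surface, if the arm or the gripper's body presses on something with over 40 N, if the wrist force passes 120 N, or if a joint passes its speed limit or range.

## Robot

A 6-joint arm with a two-finger parallel gripper is mounted at the origin on the work surface. World frame = base frame: x ahead of the robot, y to its left, z up, the work surface at z = 0. Lengths are in mm, angles in degrees, forces in N, time in s.
With the tool pointing down it reaches from about 300 to 875 mm from the base axis. Payload 6.4 kg.
Tool frame: the origin (TCP) lies on the centre line of the jaws, within the pads' length; the fingertips stand 8 mm ahead of it and the grasp point (between the pads) lies 11 mm behind it; y points along the fingers, x is the direction in which the jaws open and shut, and the axes are right-handed (so a half turn about y gives the same grasp; the last joint's range is limited). The gripper opens to 85 mm and grips with 20 to 120 N. Pads are 22 mm wide; open, the fingers measure 114 mm over their backs; the gripper's body (76 mm by 85 mm) begins 54 mm behind the grasp point. The pads swing forward as they close: fully open they stand 13 mm farther back than shut.
Start: joints at [-85.56, 10.359, 92.074, -0, 77.567, -11.82], TCP at [161.019, -552.009, 239.288] pointing down, gripper open.
Joint ranges: [-171.53, 171.53], [-51.25, 118.39], [17.06, 147.69], [-65.23, 245.23], [0, 150.52], [-178.68, 178.68]. Speed limits (degrees/s): [147.25, 147.25, 172.46, 180, 180, 180].

## Interface

Orientations are given as a 3x3 rotation matrix whose columns are the frame's x, y, z axes.
In Python, from cell import observe, capture, calibration, hand_in, masks_of gives the robot as it stands.
- The arm moves only by the tool step_arm, never from a script. Its argument "increments" is a list of rows, each a list of 3 entries, a list of its own where there are three numbers: the closure in counts, from 0 (fully open) to 255 (shut), then the shift along the tool's x, y, z each as a share of 40 mm, from -1 to 1, then the turn about the tool's y as a share of 4 degrees, from -1 to 1. In form: [[jaw, [dx, dy, dz], spin], ...]. A call has exactly 10 rows; each row shifts and turns the pose as measured when the row begins, along the tool's axes as they then stand; what a row does not reach is not made up. A row lasts 1/8 s, in which the tool goes at most 62.5 mm and 10.7 degrees, less where a joint would pass 70% of its speed; a pose out of reach is approached as far as the arm can. A call with a number of a shift or a turn outside -1 to 1 is refused whole. A call with a gripper value outside its range is refused whole. The fingers move at their own pace and stop on an object; "newtons" is the grip in N (left out, the last holds). Time passes only in rows, so rows that do not move let the fingers close, or fill a call up. It gives the time, the measured TCP pose, the force and the opening at its end, in the units of the state.
- observe(): the state, without advancing time (a new reading comes with each control period).
- capture(name): name is "side" or "top" or "wrist"; returns the picture (384x512x3 uint8, red, green, blue); there is no depth.
- calibration(name): a dict with "vertical_fov" (degrees; the focal length in pixels is half the picture's height over the tangent of half this angle, whatever the lens; pixels are square), "cx", "cy" (the principal point, pixels), "dist" ([k1, k2, p1, p2, k3] as OpenCV has them; the pictures are not rectified), "rvec" (rotation vector, rad) and "tvec" (3), from world to camera coordinates, as OpenCV has them; the wrist camera has in their place "mount" (4x4, takes a point from camera to tool coordinates, whose origin is the TCP and whose axes are the tool frame's). Camera axes: x right, y down, z forward; pixel columns grow to the right and rows downward; lengths in mm; the calibration is good to about 2 mm. A picture is of the moment at which its call begins: read the wrist's pose just before it. calibration takes no time and is no camera call.
- hand_in(): hands the job in, once; it reports no verdict.
Trained networks look in the newest picture that a camera, given by its name, has taken for a name from the list of things; names that differ only in an ending like _2 or _b are one class to them, and where a whole thing is asked for, a point or a joint stands for the part that bears it (a point fixed in the world has none). Each returns a list of dicts, best first, with "confidence" (0 to 1); they miss things now and then, are a little off and sometimes report something else, mostly with a low value. They report only what shows in the picture. A call takes as long as a camera call. They do not tell look-alikes from the thing itself.
- masks_of(camera, target): "pixels" (384x512 bool, what is visible of it) and "at" ([column, row] in pixels, amid what is visible of it).
The state is a dict: "time": time; "joint_pos": joint angles; "joint_velocities": joint speeds; "joint_efforts": joint torques, N m; "position": TCP position; "ee_rot": TCP orientation; "contact_force": force on the tool from outside, world axes, zero at the start; "moment": the same for the moment, N m; "finger_gap": finger opening in mm.
Only numpy, scipy, OpenCV 4.12 (cv2) and the standard library are available. Lean on these libraries where they do the work, as an engineer would, in place of code of your own. Each camera call takes 0.05 s, during which the arm holds its last target.

## Working session

There is one attempt and no reset: what is moved stays moved. The work goes in short steps, Python scripts to look and compute and a tool call to move; the robot and the scene stay as the last step left them, time stands still between calls to the robot, and variables do not carry over. Pictures are saved under pics/ and viewed, and the job is handed in when it is done.

Besides the shell and the picture viewer there is one more tool, called after "Call:" as name(argument=value, ...), one argument or row to a line, values as JSON. step_arm: Moves the arm, as the interface text tells. Its arguments: {"type":"object","properties":{"increments":{"type":"array","items":{"type":"array"}},"newtons":{"type":"number"}},"required":["increments"]}

```bash
ls; mkdir -p pics
python3 - <<'E'
from cell import *
import cv2
s=observe()
for k,v in s.items(): print(k,v)
for n in ["side","top","wrist"]:
    im=capture(n); cv2.imwrite(f"pics/{n}0.png",im[:,:,::-1]); print(n,calibration(n))
E
```

```text
pics
time 0.0
joint_pos [-8.55600413e+01  1.04042124e+01  9.21307531e+01  1.03349096e-03
  7.75664328e+01 -1.18209599e+01]
joint_velocities [ 0.03438487  0.04416711  0.02838704 -0.00487017  0.11412539 -0.00693115]
joint_efforts [-5.51341564e-04 -4.44875300e+01 -3.51337874e+01 -3.98837037e-04
  9.14860022e-03 -6.32143596e-06]
position [ 160.97930684 -551.45749703  238.36899055]
ee_rot [[ 2.80008115e-01 -1.19440877e-04  9.59997626e-01]
 [-9.59996077e-01  1.76578599e-03  2.80007883e-01]
 [-1.72859475e-03 -9.99998434e-01  3.79771634e-04]]
contact_force [-0.32872345 -1.38496264 -0.04902143]
moment [ 0.03734739 -0.01907304 -0.05398339]
finger_gap 85.39107130720575
side {'vertical_fov': 55.762094053650195, 'cx': 254.7341601356067, 'cy': 199.7313932425444, 'dist': array([-0.00405758,  0.        ,  0.        ,  0.        ,  0.        ]), 'rvec': array([ 2.1022114 , -0.15391169,  0.10450729]), 'tvec': array([-587.81295132,  133.15212879, 1029.79649036])}
top {'vertical_fov': 43.93644706018971, 'cx': 254.8634358817082, 'cy': 180.28460704777325, 'dist': array([-0.09494781,  0.        ,  0.        ,  0.        ,  0.        ]), 'rvec': array([ 2.10155922, -2.1272024 ,  0.20177446]), 'tvec': array([  16.7043394 ,  624.79609703, 1414.76991269])}
wrist {'vertical_fov': 69.86210142499677, 'cx': 253.70326968838324, 'cy': 190.8147447200646, 'dist': array([-0.03106691,  0.        ,  0.        ,  0.        ,  0.        ]), 'mount': array([[ 9.99999687e-01, -7.47636290e-04,  2.60377083e-04,
        -8.25317178e-01],
       [-4.48792201e-04, -2.64408844e-01,  9.64410577e-01,
        -1.34656625e+02],
       [-6.52182342e-04, -9.64410392e-01, -2.64409097e-01,
         6.77798526e+01],
       [ 0.00000000e+00,  0.00000000e+00,  0.00000000e+00,
         1.00000000e+00]])}
```

View pics/side0.png

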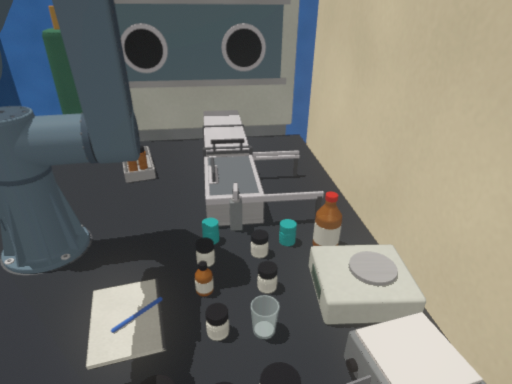

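View pics/top0.png

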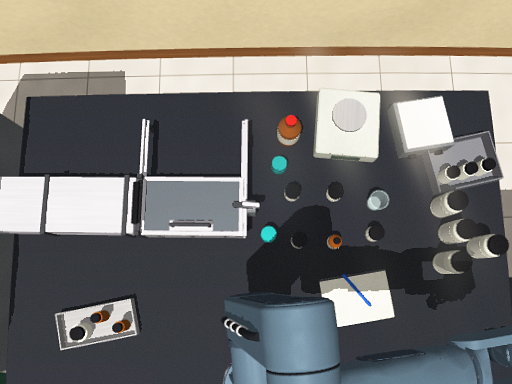

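View pics/wrist0.png

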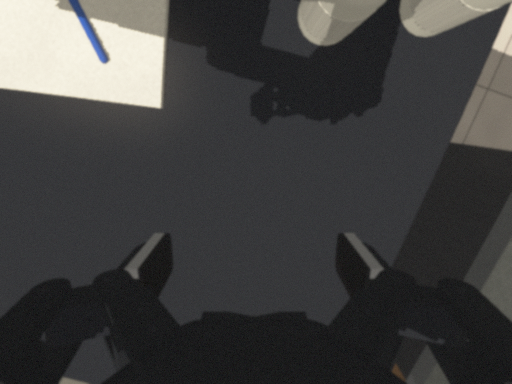

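```bash
cat > h.py <<'E'
import numpy as np, cv2
from cell import *
def K(c):
    f=192/np.tan(np.radians(c["vertical_fov"])/2)
    return np.array([[f,0,c["cx"]],[0,f,c["cy"]],[0,0,1.]])
def cam(n,st=None):
    """returns K,dist,R,t world->cam"""
    c=calibration(n)
    if n!="wrist":
        R=cv2.Rodrigues(np.array(c["rvec"]))[0]; return K(c),np.array(c["dist"]),R,np.array(c["tvec"])
    st=st or observe()
    T=np.eye(4);T[:3,:3]=np.array(st["ee_rot"]);T[:3,3]=st["position"]
    W=np.linalg.inv(T@np.array(c["mount"]))
    return K(c),np.array(c["dist"]),W[:3,:3],W[:3,3]
def proj(n,P,st=None):
    k,d,R,t=cam(n,st)
    return cv2.projectPoints(np.atleast_2d(np.array(P,float)),cv2.Rodrigues(R)[0],t,k,d)[0][:,0]
def ray(n,uv,st=None):
    k,d,R,t=cam(n,st)
    x=cv2.undistortPoints(np.array([[uv]],float),k,d)[0,0]
    return -R.T@t, R.T@np.array([x[0],x[1],1.])
def onz(n,uv,z,st=None):
    o,v=ray(n,uv,st); return o+v*(z-o[2])/v[2]
E
python3 - <<'E'
from h import *
for n in ["side","top"]:
    im=capture(n)
    for t in ["jar1_mid","beaker","flask_bottle","solvent","door_handle","gate_top","clamp_grip","outer_door","pass_box"]:
        for m in masks_of(n,t):
            ys,xs=np.nonzero(m["pixels"])
            z={"jar1_mid":32,"beaker":37,"flask_bottle":30,"door_handle":132,"gate_top":160,"clamp_grip":125}.get(t,90)
            if m["confidence"]<.3: continue
            print(n,t,round(m["confidence"],2),np.round(m["at"],1),xs.min(),xs.max(),ys.min(),ys.max(),"z",z,np.round(onz(n,[xs.mean(),ys.mean()],z)[:2]), im[m["pixels"]].mean(0).round())
print(observe()["time"])
E
python3 - <<'E'
import cv2
a=cv2.imread('pics/top0.png')[90:260,120:300]; cv2.imwrite('pics/topc.png',cv2.resize(a,None,fx=4.3,fy=3.5,interpolation=cv2.INTER_CUBIC))
a=cv2.imread('pics/side0.png')[100:350,180:350]; cv2.imwrite('pics/sidec.png',cv2.resize(a,None,fx=2.4,fy=2.4,interpolation=cv2.INTER_CUBIC))
E
```

```text
side jar1_mid 0.73 [212.7 227.5] 202 218 218 242 z 32 [460. -20.] [ 43. 123. 119.]
side jar1_mid 0.6 [206.  247.9] 196 214 237 264 z 32 [ 441. -115.] [76. 77. 73.]
side flask_bottle 0.92 [201.3 282.6] 195 212 261 294 z 30 [ 433. -227.] [117.  94.  72.]
side solvent 0.67 [328.1 223.6] 312 341 192 245 z 90 [ 776. -115.] [139. 106.  83.]
side door_handle 0.88 [229.  176.3] 204 262 154 196 z 132 [535. 119.] [133. 134. 135.]
side door_handle 0.73 [202.5 279.3] 195 212 261 295 z 132 [ 435. -338.] [116.  93.  71.]
side gate_top 0.85 [222.  151.3] 206 248 138 155 z 160 [538. 284.] [96. 95. 94.]
side clamp_grip 0.48 [237.  194.2] 231 239 184 202 z 125 [537.  12.] [140. 137. 137.]
side outer_door 0.85 [232.8 178. ] 205 261 154 197 z 90 [542. 200.] [132. 134. 135.]
side outer_door 0.48 [215.2 321.8] 204 228 303 339 z 90 [ 456. -411.] [87. 85. 81.]
side pass_box 0.61 [232.9 171.5] 203 322 110 230 z 90 [568. 220.] [134. 133. 133.]
top jar1_mid 0.7 [267.  235.6] 261 275 226 242 z 32 [460. -29.] [ 46. 196. 190.]
top jar1_mid 0.63 [300.  238.4] 291 306 232 248 z 32 [ 440. -124.] [35. 35. 35.]
top be
[... 211 characters left out ...]
z 90 [777. -97.] [164.  93.  64.]
top door_handle 0.57 [188.6 208.3] 140 243 177 236 z 132 [536. 197.] [149. 154. 159.]
top gate_top 0.97 [136.2 202.4] 131 142 179 230 z 160 [541. 351.] [45. 44. 46.]
top clamp_grip 0.68 [247.  204.3] 232 259 201 209 z 125 [539.  35.] [157. 155. 157.]
top clamp_grip 0.42 [291.9 191.5] 284 299 184 201 z 125 [575. -99.] [66. 66. 66.]
top clamp_grip 0.37 [133.6 204.3] 0 258 119 238 z 125 [549. 383.] [187. 187. 190.]
top outer_door 0.75 [192.2 206.7] 140 242 177 235 z 90 [542. 201.] [150. 154. 159.]
top pass_box 0.69 [136.1 206.1] 0 258 119 238 z 90 [554. 393.] [186. 186. 189.]
top pass_box 0.65 [191.9 203.5] 140 243 176 235 z 90 [543. 201.] [150. 154. 159.]
1.15
```

View pics/topc.png

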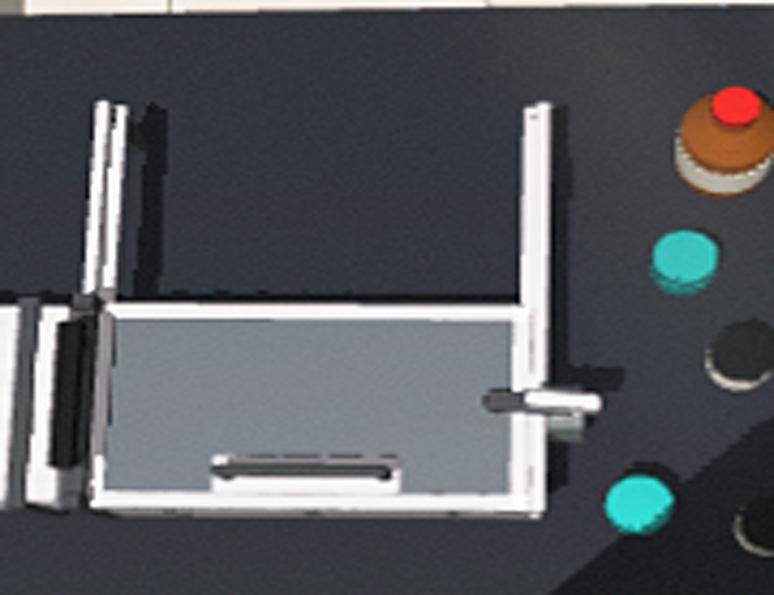

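View pics/sidec.png

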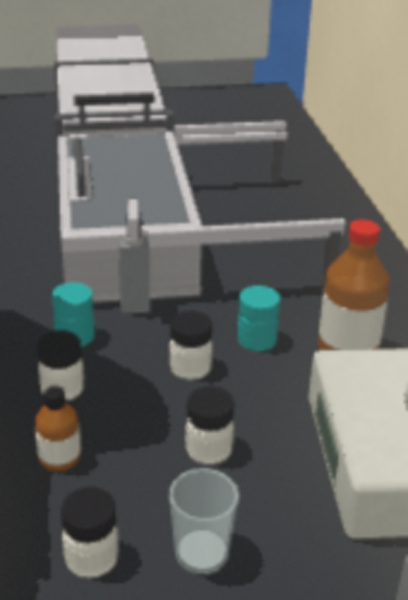

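Call:
step_arm(
  increments=[
    [0,[0,-0.7,0],1],
    [0,[0,-0.7,0],1],
    [0,[0,-0.7,0],1],
    [0,[-0.5,-0.7,0.3],1],
    [0,[-1,0,0.5],0.07],
    [0,[-1,0,0.5],0],
    [0,[-1,0,0.5],0],
    [0,[-1,0,0.5],0],
    [0,[-1,0,0.5],0],
    [0,[-1,0,0.5],0],
  ],
)

```text
time: 2.4
position: [296.1, -287.0, 355.1]
ee_rot: [[-0.016, 0.002, 1.0], [-1.0, -0.001, -0.016], [0.001, -1.0, 0.002]]
contact_force: [0.5, -0.6, -0.1]
finger_gap: 85.3
```

Call:
step_arm(
  increments=[
    [0,[-1,0,1],-0.2],
    [0,[-1,0,1],0],
    [0,[-1,0,1],0],
    [0,[-0.5,0,0.9],0],
    [0,[0,0,0],0],
    [0,[0,0,0],0],
    [0,[0,0,0],0],
    [0,[0,0,0],0],
    [0,[0,0,0],0],
    [0,[0,0,0],0],
  ],
)

```text
time: 3.65
position: [455.9, -142.5, 357.2]
ee_rot: [[-0.003, 0.005, 1.0], [-1.0, -0.005, -0.003], [0.005, -1.0, 0.005]]
contact_force: [-0.1, -0.1, -0.9]
finger_gap: 85.5
```

Run:
```python
from h import *
s=observe(); im=capture("wrist"); cv2.imwrite("pics/w1.png",im[:,:,::-1]); print(s["time"],s["position"],s["ee_rot"])
for m in masks_of("wrist","jar1_mid"):
    ys,xs=np.nonzero(m["pixels"]); print(round(m["confidence"],2),m["at"],xs.min(),xs.max(),ys.min(),ys.max(),im[m["pixels"]].mean(0).round())
```

```text
3.65 [ 455.85329247 -142.5175751   357.15838994] [[-0.00283197  0.00535756  0.99998164]
 [-0.99998348 -0.00501787 -0.0028051 ]
 [ 0.00500275 -0.99997306  0.00537168]]
0.96 [182.7, 157.0] 167 202 140 172 [ 71. 164. 153.]
0.71 [239.8, 168.0] 226 255 151 184 [43. 42. 41.]
0.49 [303.8, 167.9] 292 321 156 184 [117.  86.  64.]
```

View pics/w1.png

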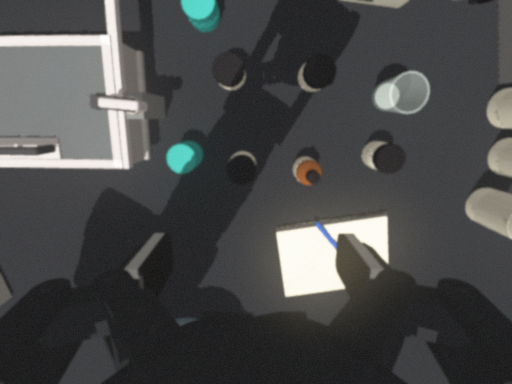

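Run:
```python
from h import *
for n,uv,z in [("jA",(231,68),64),("jB",(320,70),64),("jC",(243,169),64),("jD",(390,157),64),("flask",(314,178),88),("beaker top",(410,92),75),("tq1",(198,3),64),("tq2",(183,156),64)]:
    print(n,onz("wrist",uv,z).round(), "side",proj("side",onz("wrist",uv,z)).round(),"top",proj("top",onz("wrist",uv,z)).round())
for uv,z in [((118,166),89+12),((128,98),125),((58,147),132)]: print(uv,onz("wrist",uv,z).round())
```

```text
jA [ 592. -110.   64.] side [[260. 234.]] top [[294. 190.]]
jB [ 589. -240.   64.] side [[268. 266.]] top [[336. 190.]]
jC [ 444. -126.   64.] side [[205. 242.]] top [[300. 238.]]
jD [ 462. -358.   64.] side [[218. 309.]] top [[376. 231.]]
flask [ 434. -234.   88.] side [[202. 262.]] top [[337. 240.]]
beaker top [ 559. -371.   75.] side [[265. 305.]] top [[379. 199.]]
tq1 [677. -67.  64.] side [[287. 223.]] top [[279. 164.]]
tq2 [465. -33.  64.] side [[212. 222.]] top [[269. 232.]]
(118, 166) [456.  53. 101.]
(128, 98) [548.  18. 125.]
(58, 147) [487. 115. 132.]
```

Call:
step_arm(
  increments=[
    [0,[-1,0,0.2],0],
    [0,[-1,0,0],0],
    [0,[-1,0,0],0],
    [0,[-1,0,0],0],
    [0,[-1,0,0],0],
    [0,[-1,0,0],0],
    [0,[-1,0,0],0],
    [0,[-1,0,0],0],
    [0,[-0.5,0,0],0],
    [0,[0,0,0],0],
  ],
)

```text
time: 5.0
position: [465.5, 207.6, 355.3]
ee_rot: [[-0.005, 0.006, 1.0], [-1.0, -0.005, -0.005], [0.005, -1.0, 0.006]]
contact_force: [-0.1, -0.5, -0.6]
finger_gap: 85.5
```

Run:
```python
from h import *
s=observe(); im=capture("wrist"); cv2.imwrite("pics/w2.png",cv2.resize(im[:,:,::-1],(800,600),interpolation=cv2.INTER_CUBIC)); print(s["time"],s["position"],s["ee_rot"])
```

```text
5.0 [465.5313118  207.60038879 355.29821829] [[-0.00456185  0.00645693  0.99996875]
 [-0.99997682 -0.00508451 -0.00452905]
 [ 0.00505511 -0.99996623  0.00647998]]
```

View pics/w2.png

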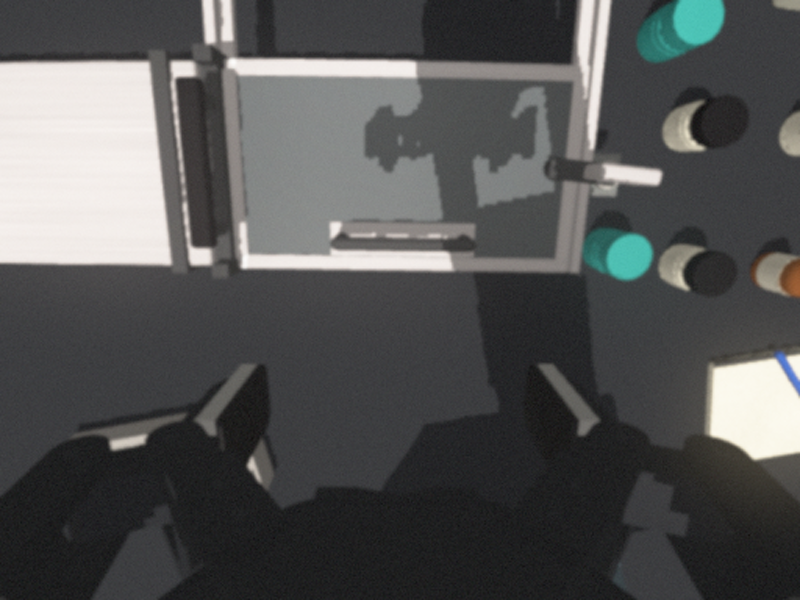

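Run:
```python
import cv2,numpy as np
a=cv2.imread('pics/w1.png')[70:180,0:180]
b=cv2.resize(cv2.imread('pics/w2.png'),(512,384),interpolation=cv2.INTER_AREA)
A=cv2.resize(a,(800,489),interpolation=cv2.INTER_CUBIC)
B=cv2.resize(b[90:180,340:440],(640,576),interpolation=cv2.INTER_CUBIC)
cv2.imwrite('pics/z1.png',A);cv2.imwrite('pics/z2.png',B)
```

```text
(no output)
```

View pics/z1.png

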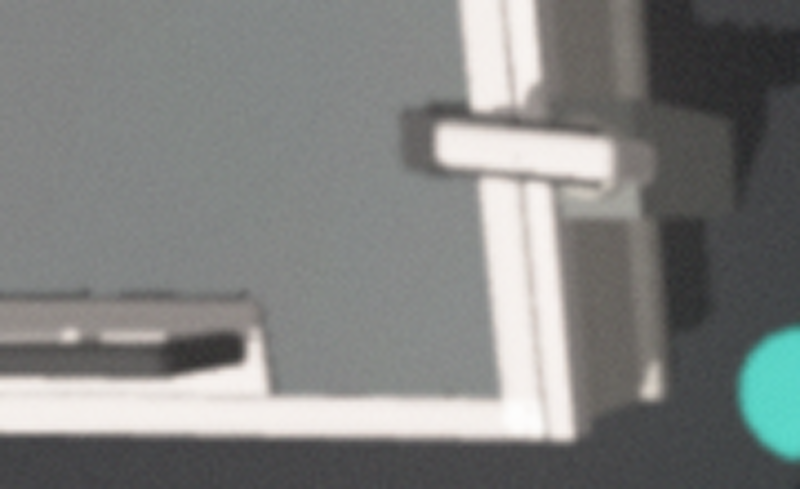

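View pics/z2.png

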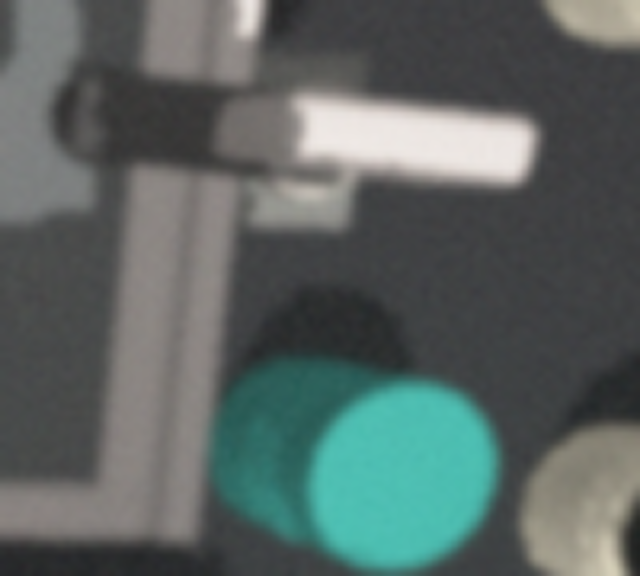

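```bash
cat >> h.py <<'E'
S1=dict(position=[455.85,-142.52,357.16],ee_rot=[[-0.00283197,0.00535756,0.99998164],[-0.99998348,-0.00501787,-0.0028051],[0.00500275,-0.99997306,0.00537168]])
S2=dict(position=[465.53,207.60,355.298],ee_rot=[[-0.00456185,0.00645693,0.99996875],[-0.99997682,-0.00508451,-0.00452905],[0.00505511,-0.99996623,0.00647998]])
def tri(rays):
    A=np.zeros((3,3));b=np.zeros(3)
    for o,v in rays:
        v=v/np.linalg.norm(v);P=np.eye(3)-np.outer(v,v);A+=P;b+=P@o
    return np.linalg.solve(A,b)
E
python3 - <<'E'
from h import *
from scipy.optimize import least_squares
w1=lambda u,v:ray("wrist",(u,v),S1); w2=lambda u,v:ray("wrist",(u,v),S2)
L=tri([w1(98.1,102.9),w2(386.6,110)]);R=tri([w1(137.5,106.7),w2(422.5,114.2)])
print("fin",L.round(1),R.round(1),(L+R)/2)
hr=tri([w1(54.7,147.6),w2(303.4,157.4)]);print("handle -y end",hr.round(1))
h1=onz("wrist",(332*.64,243*.64),132,S2);h2=onz("wrist",(474*.64,246*.64),132,S2);print("handle",h1.round(1),h2.round(1),np.linalg.norm(h1-h2))
for z in (158,173,188):
    c=[onz("wrist",(u*.64,v*.64),z,S2) for u,v in[(176,79),(205,78),(190,247),(217,246)]]
    print(z,[x.round(1)[:2].tolist() for x in c],np.linalg.norm(c[0]-c[2]),np.linalg.norm(c[1]-c[3]))
# door panel edges at z=98
for u,v in[(240,268),(583,272),(240,62),(575,68)]:print((u,v),onz("wrist",(u*.64,v*.64),98,S2).round(1)[:2])
# rim w1
for u,v in[(0,435),(540,440),(575,440)]:print((u,v),onz("wrist",(u/4.444,70+v/4.444),98,S1).round(1)[:2])
# gate bar triangulate with top view: ends topc
for (u,v),(a,b) in [((190.5,78.5),(75,320)),((203.5,246.5),(62,465))]:
    print("gate tri",tri([w2(u*.64,v*.64),ray("top",(120+a/4.3,90+b/3.5))]).round(1))
s=[ray("side",(180+u/2.4,100+v/2.4)) for u,v in[(76,99),(153,98)]]
for i,(u,v) in enumerate([(203.5,246.5),(190.5,78.5)]): print("gate side",tri([w2(u*.64,v*.64),s[i]]).round(1))
E
```

```text
fin [541.   45.5 146.3] [536.1  -1.3 144. ] [538.53359863  22.11510844 145.16506311]
handle -y end [480.9 137.6 107.7]
handle [484.5 261.1 132. ] [481.3 142.3 132. ] 118.88871673238313
158 [[606.3, 364.1], [606.6, 343.1], [485.8, 368.5], [486.3, 347.1]] 120.62615007646019 120.29850113498965
173 [[603.0, 357.1], [603.2, 337.1], [487.9, 361.3], [488.4, 340.9]] 115.18248018648111 114.86961753037274
188 [[599.6, 350.1], [599.9, 331.0], [489.9, 354.1], [490.5, 334.6]] 109.73881029650208 109.44073392575582
(240, 268) [457.4 352.8]
(583, 272) [451.6  32.2]
(240, 62) [631.8 336.7]
(575, 68) [626.4  56.4]
(0, 435) [454. 234.]
(540, 440) [450.8  50.2]
(575, 440) [450.7  38.6]
gate tri [603.8 347.8 171.2]
gate tri [485.9 356.  160.2]
gate side [487.4 359.4 153.6]
gate side [607.6 357.  150.2]
```

Call:
step_arm(
  increments=[
    [255,[-1,0,0.5],0.2],
    [255,[-1,0,0.5],0],
    [255,[-1,0,0.5],0],
    [255,[-0.7,0,0.5],0],
    [255,[0,1,0],0],
    [255,[0,1,0],0],
    [255,[0,1,0],0],
    [255,[0,0.5,0],0],
    [255,[0,0.2,0],0],
    [255,[0,0,0],0],
  ],
)

```text
time: 6.3
position: [558.4, 344.1, 203.9]
ee_rot: [[-0.033, 0.01, 0.999], [-0.999, -0.009, -0.033], [0.008, -1.0, 0.01]]
contact_force: [0.5, 1.0, -0.7]
finger_gap: -0.0
```

Run:
```python
from h import *
s=observe(); print(s["position"],s["contact_force"])
im=capture("wrist"); cv2.imwrite("pics/w3.png",im[:,:,::-1])
```

```text
[558.3742593  344.09208357 203.91874728] [ 0.50398505  0.99263901 -0.66606229]
```

View pics/w3.png

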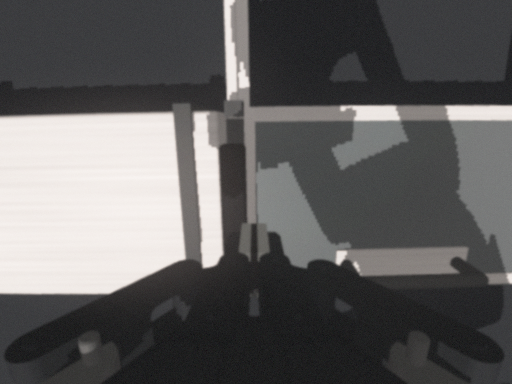

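Run:
```python
from h import *
for z in (158,165):
  for uv in [(219,146),(244,146),(222,230),(245,230)]: print(z,uv,onz("wrist",uv,z).round(1))
s=observe();print(proj("wrist",np.array([s["position"]])+[0,0,-8]))
```

```text
158 (219, 146) [608.2 366.  158. ]
158 (244, 146) [607.7 349.6 158. ]
158 (222, 230) [549.  367.8 158. ]
158 (245, 230) [548.4 351.5 158. ]
165 (219, 146) [608.9 365.2 165. ]
165 (244, 146) [608.3 349.4 165. ]
165 (222, 230) [552.  366.9 165. ]
165 (245, 230) [551.4 351.2 165. ]
[[255.4546721  239.33797869]]
```

Call:
step_arm(
  increments=[
    [255,[-0.37,0.1,-0.25],0],
    [255,[0,0.3,0],0],
    [255,[0,0.2,0],0],
    [255,[0,0.15,0],0],
    [255,[0,0.1,0],0],
    [255,[0,0.05,0],0],
    [255,[0,0.05,0],0],
    [255,[0,0.05,0],0],
    [255,[0,0.05,0],0],
    [255,[0,0.05,0],0],
  ],
)

```text
time: 7.6
position: [550.4, 361.1, 166.0]
ee_rot: [[-0.032, 0.016, 0.999], [-0.999, -0.006, -0.032], [0.006, -1.0, 0.017]]
contact_force: [-4.5, -1.7, 11.2]
finger_gap: -0.3
```

Call:
step_arm(
  increments=[
    [255,[0,0.08,0],0],
    [255,[0,0.08,0],0],
    [255,[0,0.1,0],0],
    [255,[0,0.1,0],0],
    [255,[0,0.1,0],0],
    [255,[0,0.1,0],0],
    [255,[0,0.1,0],0],
    [255,[0,0.1,0],0],
    [255,[0,0.1,0],0],
    [255,[0,0.1,0],0],
  ],
)

```text
time: 8.85
position: [550.5, 361.1, 166.0]
ee_rot: [[-0.029, 0.025, 0.999], [-1.0, -0.007, -0.029], [0.006, -1.0, 0.025]]
contact_force: [-10.4, -5.7, 20.5]
finger_gap: 0.1
```

Call:
step_arm(
  increments=[
    [255,[0,-0.5,0],-1],
    [255,[0,-1,0],-1],
    [255,[0,-0.7,0],-1],
    [160,[0,0,0],-1],
    [160,[0,0,0],-1],
    [160,[0,0,0],-1],
    [160,[0,0,0],-1],
    [160,[0,0,0],-1],
    [160,[0,0,0],-1],
    [160,[0,0,0],-1],
  ],
)

```text
time: 10.1
position: [549.8, 361.7, 260.5]
ee_rot: [[0.637, 0.031, 0.77], [-0.771, -0.005, 0.637], [0.024, -0.999, 0.021]]
contact_force: [0.4, -0.7, 0.3]
finger_gap: 31.9
```

Call:
step_arm(
  increments=[
    [160,[0.77,0,-0.64],-1],
    [160,[0.72,0,-0.69],-1],
    [160,[0.68,0,-0.74],-1],
    [160,[0.63,0,-0.78],-1],
    [160,[0.57,0,-0.82],-1],
    [160,[0.51,0,-0.86],-1],
    [160,[0.45,0,-0.89],-1],
    [160,[0.39,0,-0.92],-1],
    [160,[0,0,0],-1],
    [160,[0,0,0],-1],
  ],
)

```text
time: 11.35
position: [555.5, 30.8, 264.1]
ee_rot: [[0.987, 0.039, 0.157], [-0.157, -0.005, 0.988], [0.039, -0.999, 0.001]]
contact_force: [0.9, 1.1, -1.0]
finger_gap: 31.7
```

Run:
```python
from h import *
s=observe(); print(s["position"],np.round(s["ee_rot"],3),s["joint_pos"])
im=capture("wrist"); cv2.imwrite("pics/w4.png",im[:,:,::-1])
R=np.array(s["ee_rot"]);p=np.array(s["position"])
print("tip px",proj("wrist",p+R[:,1]*8))
```

```text
[555.45238887  30.77963954 264.05378815] [[ 0.987  0.039  0.157]
 [-0.157 -0.005  0.988]
 [ 0.039 -0.999  0.001]] [-9.08659358e+00  5.25758423e+00  9.49169801e+01  5.93135010e-02
  7.75836178e+01 -3.54914366e-02]
tip px [[252.77049323 239.85493389]]
```

View pics/w4.png

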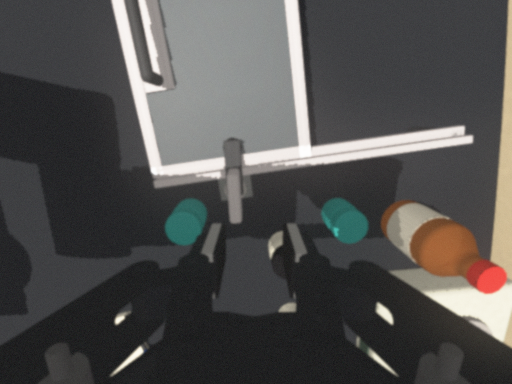

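Run:
```python
from h import *
a=cv2.imread('pics/w4.png')[120:240,180:300]; cv2.imwrite('pics/z4.png',cv2.resize(a,(600,600),interpolation=cv2.INTER_CUBIC))
```

```text
(no output)
```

View pics/z4.png

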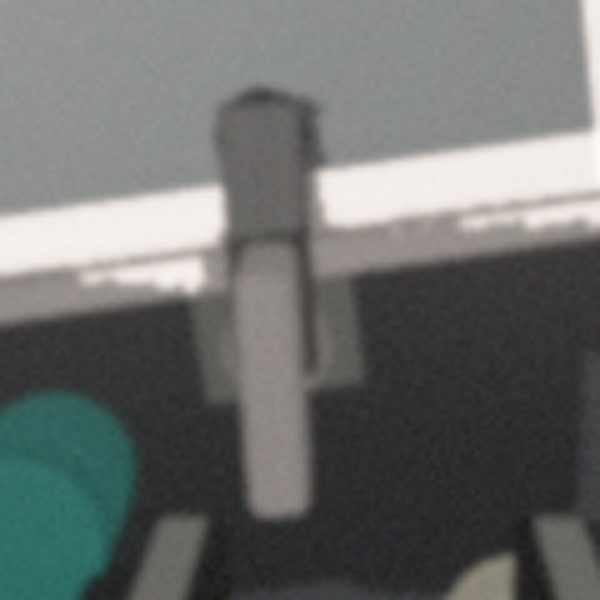

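Call:
step_arm(
  increments=[
    [160,[0,0,0],0],
    [160,[0,0,0],0],
    [160,[0,0,0],0],
    [160,[0,0,0],0],
    [160,[0,0,0],0],
    [160,[0,0,0],0],
    [160,[0,0,0],0],
    [160,[0,0,0],0],
    [160,[0,0,0],0],
    [160,[0,0,0],0],
  ],
)

```text
time: 12.65
position: [555.6, 31.4, 264.3]
ee_rot: [[0.987, 0.039, 0.157], [-0.157, -0.005, 0.988], [0.04, -0.999, 0.001]]
contact_force: [-0.2, -0.4, -1.2]
finger_gap: 31.9
```

Run:
```python
from h import *
s=observe(); print(s["position"],np.round(s["ee_rot"],4),s["joint_pos"])
```

```text
[555.56102664  31.42563306 264.26415422] [[ 9.868e-01  3.940e-02  1.570e-01]
 [-1.569e-01 -5.500e-03  9.876e-01]
 [ 3.980e-02 -9.992e-01  8.000e-04]] [-9.00907325e+00  5.24192063e+00  9.49103809e+01  4.41102051e-02
  7.75658991e+01  1.74375221e-02]
```

Run:
```python
from h import *
S=dict(position=[555.45,30.78,264.05],ee_rot=[[0.98689,0.039,0.157],[-0.157,-0.005,0.988],[0.039,-0.999,0.001]])
for z in (140,145):
  a=onz("wrist",(233.2,168.4),z,S);b=onz("wrist",(236,223),z,S);c=(a+b)/2
  print(z,a.round(1),b.round(1),c.round(1),np.linalg.norm(a-b),np.degrees(np.arctan2(a[0]-b[0],a[1]-b[1])))
s=observe();R=np.array(s["ee_rot"]);p=np.array(s["position"])
g=p+R[:,1]*-11
# needed shift so that grasp pt at (c, 136)
print("tool shift/40",(R.T@(np.array([c[0],c[1],137])-g)/40).round(2))
```

```text
140 [544.5  52.1 140. ] [537.4  -3.2 140. ] [540.9  24.5 140. ] 55.789943126643905 7.312388876986571
145 [544.8  53.  145. ] [537.8  -1.2 145. ] [541.3  25.9 145. ] 54.71300526392128 7.312388876986557
tool shift/40 [-0.46  3.44 -0.19]
```

Call:
step_arm(
  increments=[
    [160,[-0.48,0,-0.22],-0.6],
    [160,[0,0.8,0],0],
    [160,[0,0.8,0],0],
    [160,[0,0.8,0],0],
    [160,[0,0.5,0],0],
    [160,[0,0.3,0],0],
    [160,[0,0.18,0],0],
    [160,[0,0,0],0],
    [160,[0,0,0],0],
    [160,[0,0,0],0],
  ],
)

```text
time: 13.9
position: [543.2, 24.2, 128.2]
ee_rot: [[0.992, 0.047, 0.114], [-0.114, -0.007, 0.993], [0.048, -0.999, -0.001]]
contact_force: [-0.3, 0.3, 0.1]
finger_gap: 31.8
```

Run:
```python
from h import *
s=observe(); print(s["position"],np.round(s["ee_rot"],3))
im=capture("wrist"); cv2.imwrite("pics/w5.png",im[:,:,::-1])
```

```text
[543.22035287  24.24067252 128.20990501] [[ 0.992  0.047  0.114]
 [-0.114 -0.007  0.993]
 [ 0.048 -0.999 -0.001]]
```

View pics/w5.png

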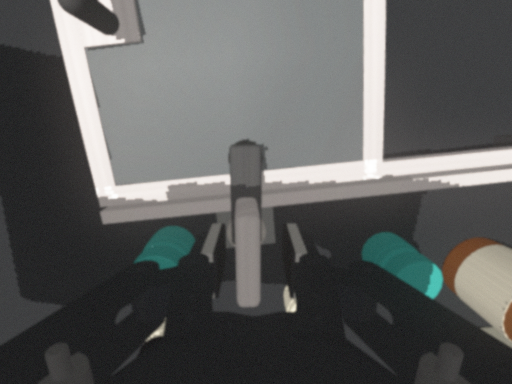

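Run:
```python
from h import *
for z in(143,146):
  print(onz("wrist",(246,200),z),onz("wrist",(248,304),z))
```

```text
[543.1800905   55.16631191 143.        ] [ 5.37351785e+02 -3.92799331e-01  1.43000000e+02]
[543.23254983  56.10336118 146.        ] [537.55033149   1.93684847 146.        ]
```

Call:
step_arm(
  increments=[
    [255,[-0.05,0,0],0],
    [255,[0,0,0],0],
    [255,[0,0,0],0],
    [255,[0,0,0],0],
    [255,[0,0,0],0],
    [255,[0,0,0],0],
    [255,[0,0,0],1],
    [255,[0,0,0],1],
    [255,[0,0,0],1],
    [255,[0,0,0],1],
  ],
  newtons=30,
)

```text
time: 15.2
position: [540.5, 24.4, 128.6]
ee_rot: [[0.92, 0.046, 0.39], [-0.39, -0.007, 0.921], [0.045, -0.999, 0.011]]
contact_force: [0.6, -0.1, 0.7]
finger_gap: 11.9
```

Call:
step_arm(
  increments=[
    [255,[0,0,0],1],
    [255,[0,0,0],1],
    [255,[0,0,0],1],
    [255,[0,0,0],1],
    [255,[0,0,0],1],
    [255,[0,0,0],1],
    [255,[0,0,0],1],
    [255,[0,0,0],1],
    [255,[0,0,0],1],
    [255,[0,0,0],1],
  ],
)

```text
time: 16.45
position: [542.0, 23.2, 128.6]
ee_rot: [[0.433, 0.048, 0.9], [-0.901, -0.009, 0.434], [0.029, -0.999, 0.039]]
contact_force: [-1.5, -1.2, 2.0]
finger_gap: 11.6
```

Call:
step_arm(
  increments=[
    [255,[0,0,0],1],
    [255,[0,0,0],1],
    [255,[0,0,0],1],
    [255,[0,0,0],1],
    [255,[0,0,0],1],
    [255,[0,0,0],1],
    [255,[0,0,0],1],
    [255,[0,0,0],1],
    [255,[0,0,0],0.5],
    [255,[0,0,0],0.5],
  ],
)

```text
time: 17.7
position: [542.4, 21.8, 128.8]
ee_rot: [[-0.187, 0.048, 0.981], [-0.982, -0.014, -0.187], [0.005, -0.999, 0.05]]
contact_force: [-1.5, -0.3, 1.5]
finger_gap: 11.6
```

Run:
```python
from h import *
s=observe(); print(s["position"],s["contact_force"],s["moment"],s["joint_pos"])
im=capture("top"); cv2.imwrite("pics/t6.png",cv2.resize(im[90:260,120:300,::-1],None,fx=4,fy=3.5,interpolation=cv2.INTER_CUBIC))
```

```text
[542.39382946  21.82303254 128.81759159] [-1.45225533 -0.27024509  1.48276455] [-0.01682703  0.52406854  3.19504845] [-10.04067274  11.86502001 104.20626408  -0.36779279  61.05068882
  90.92156393]
```

View pics/t6.png

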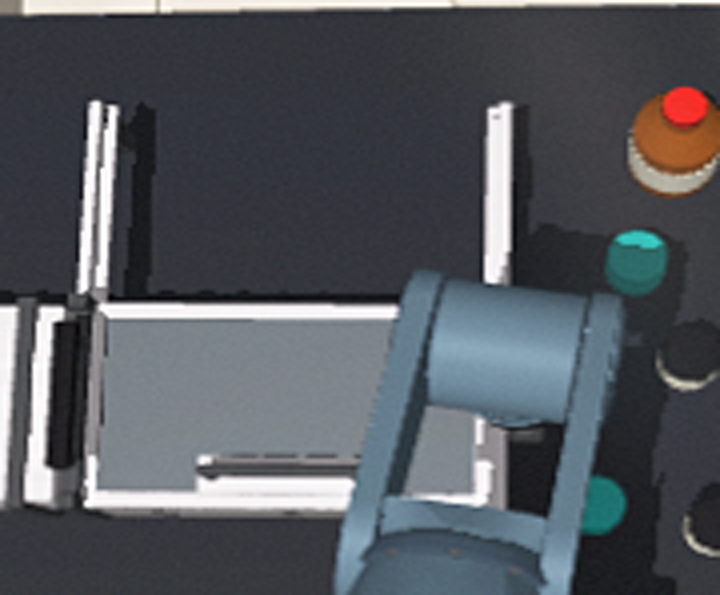

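Call:
step_arm(
  increments=[
    [140,[0,0,0],0],
    [140,[0,0,0],0],
    [140,[0,0,0],0],
    [140,[0,-1,0],0],
    [140,[0,-1,0],-0.6],
    [255,[-0.5,0,-0.3],-1],
    [255,[-1,0,-0.5],-0.7],
    [255,[-1,0,-0.5],0],
    [255,[-1,0,-0.5],0],
    [255,[-1,0,-0.5],0],
  ],
)

```text
time: 19.0
position: [459.2, 210.1, 206.1]
ee_rot: [[-0.048, 0.054, 0.997], [-0.999, -0.009, -0.048], [0.007, -0.998, 0.054]]
contact_force: [0.3, 1.0, 0.3]
finger_gap: -0.1
```

Run:
```python
from h import *
s=observe(); print(s["position"],np.round(s["ee_rot"],3))
im=capture("wrist"); cv2.imwrite("pics/w7.png",im[:,:,::-1])
```

```text
[459.2027654  210.0510954  206.13514188] [[-0.048  0.054  0.997]
 [-0.999 -0.009 -0.048]
 [ 0.007 -0.998  0.054]]
```

View pics/w7.png

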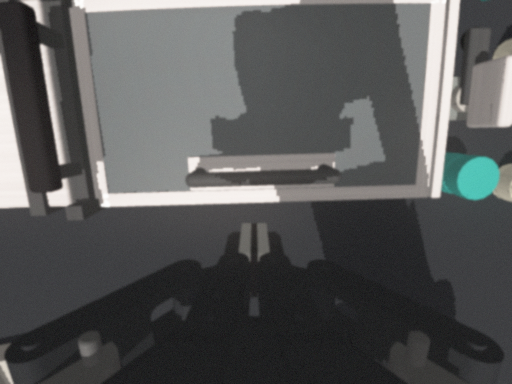

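Run:
```python
from h import *
print(onz("wrist",(188,179),132),onz("wrist",(339,174),132),onz("wrist",(263,177),138))
```

```text
[482.53864089 264.97723927 132.        ] [480.95463106 146.90889671 132.        ] [482.35379097 206.55309332 138.        ]
```

Call:
step_arm(
  increments=[
    [255,[0.15,0,-0.4],0],
    [255,[0,0.8,0],0],
    [255,[0,0.8,0],0],
    [255,[0,0.5,0],0],
    [255,[0,0.1,0],0],
    [255,[0,0,0.4],0],
    [255,[0,0,0.4],0],
    [255,[0,0,0.4],0],
    [255,[0,0,0.4],0],
    [255,[0,0,0.4],0],
  ],
)

```text
time: 20.3
position: [529.6, 205.9, 122.7]
ee_rot: [[-0.047, 0.053, 0.997], [-0.999, -0.003, -0.047], [0.001, -0.999, 0.053]]
contact_force: [-2.6, 0.5, -2.8]
finger_gap: 0.1
```

Call:
step_arm(
  increments=[
    [255,[0,0.03,0.4],0],
    [255,[0,0.03,0.4],0],
    [255,[0,0.03,0.4],0],
    [255,[0,0.03,0.4],0],
    [255,[0,0.03,0.4],0],
    [255,[0,0.02,0.4],0],
    [255,[0,0.02,0.3],0],
    [255,[0,0.02,0.2],0],
    [255,[0,0.01,0.2],0],
    [255,[0,0.01,0.2],0],
  ],
)

```text
time: 21.55
position: [646.7, 202.4, 122.6]
ee_rot: [[-0.044, -0.013, 0.999], [-0.999, -0.003, -0.045], [0.003, -1.0, -0.013]]
contact_force: [-41.1, -4.0, 27.5]
finger_gap: -0.2
```

Call:
step_arm(
  increments=[
    [255,[0,0.01,0.2],0],
    [255,[0,0.01,0.2],0],
    [255,[0,0.01,0.2],0],
    [255,[0,0.01,0.2],0],
    [255,[0,0.01,0.2],0],
    [255,[0,0.01,0.2],0],
    [255,[0,0.01,0.2],0],
    [255,[0,0.01,0.2],0],
    [255,[0,0.01,0.2],0],
    [255,[0,0.01,0.2],0],
  ],
)

```text
time: 22.8
position: [644.8, 202.0, 125.2]
ee_rot: [[-0.023, -0.221, 0.975], [-0.999, -0.026, -0.03], [0.032, -0.975, -0.221]]
contact_force: [-38.7, -3.4, 24.9]
finger_gap: 0.2
```

Call:
step_arm(
  increments=[
    [255,[0,0.22,-0.97],0],
    [255,[0,0.22,-0.97],0],
    [255,[0,0.22,-0.97],0],
    [255,[0,0.1,-0.4],0],
    [255,[0,0,0],0],
    [255,[0,0,0],0],
    [255,[0,0,0],0],
    [255,[0,0,0],0],
    [255,[0,0,0],0],
    [255,[0,0,0],0],
  ],
)

```text
time: 24.05
position: [516.0, 203.9, 128.5]
ee_rot: [[-0.026, -0.208, 0.978], [-0.999, -0.025, -0.032], [0.032, -0.978, -0.207]]
contact_force: [0.2, -0.1, -0.5]
finger_gap: -0.0
```

Run:
```python
from h import *
s=observe(); print(s["position"],np.round(s["ee_rot"],3))
for n in ("top","side"):
    im=capture(n); cv2.imwrite(f"pics/{n}8.png",im[:,:,::-1])
```

```text
[516.00201256 203.85709146 128.54619793] [[-0.026 -0.208  0.978]
 [-0.999 -0.025 -0.032]
 [ 0.032 -0.978 -0.207]]
```

View pics/top8.png

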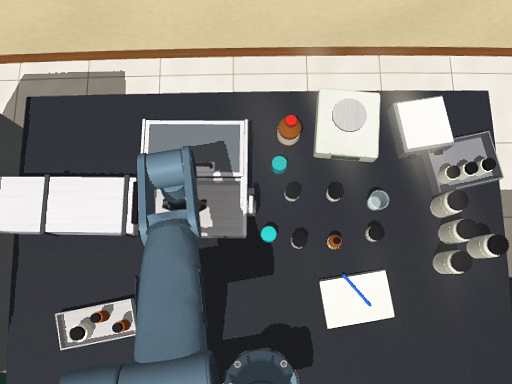

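View pics/side8.png

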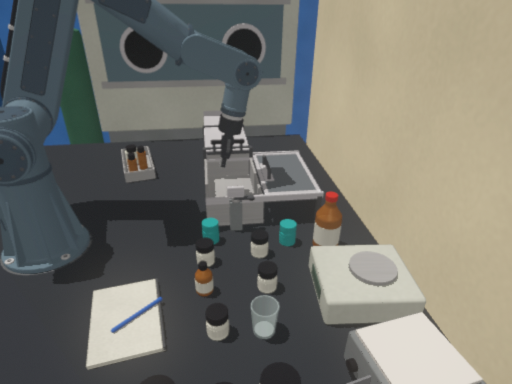

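Call:
step_arm(
  increments=[
    [255,[0,0.7,0.15],0],
    [255,[0,0.65,0.14],0],
    [255,[0,0.1,-0.5],0],
    [255,[0,0.04,-0.2],0],
    [255,[0,0.03,-0.15],0],
    [255,[0,0.03,-0.15],0],
    [255,[0,0.03,-0.15],0],
    [255,[0,0.03,-0.15],0],
    [255,[0,0.03,-0.15],0],
    [255,[0,0.03,-0.15],0],
  ],
)

```text
time: 25.4
position: [474.1, 203.5, 76.2]
ee_rot: [[-0.03, -0.15, 0.988], [-0.999, -0.021, -0.033], [0.026, -0.988, -0.149]]
contact_force: [16.2, -0.8, -13.0]
finger_gap: 0.0
```

Call:
step_arm(
  increments=[
    [255,[0,0.02,-0.15],0],
    [255,[0,0.02,-0.15],0],
    [255,[0,0.02,-0.15],0],
    [255,[0,0.02,-0.15],0],
    [255,[0,0.02,-0.15],0],
    [255,[0,0.02,-0.15],0],
    [255,[0,0.02,-0.15],0],
    [255,[0,0.02,-0.15],0],
    [255,[0,0.02,-0.15],0],
    [255,[0,0.02,-0.15],0],
  ],
)

```text
time: 26.65
position: [473.8, 204.3, 86.4]
ee_rot: [[-0.039, -0.01, 0.999], [-0.999, -0.01, -0.039], [0.01, -1.0, -0.01]]
contact_force: [17.8, 0.2, -13.8]
finger_gap: -0.2
```

Call:
step_arm(
  increments=[
    [255,[0,-0.3,0.3],0],
    [255,[0,-1,0],0],
    [255,[0,-1,0],0],
    [60,[0,-1,0],0],
    [60,[1,0,0],0],
    [60,[1,0,0],0],
    [60,[1,0,0],0],
    [60,[1,0,0],0],
    [60,[1,0,0],0],
    [60,[1,0,0],0],
  ],
)

```text
time: 27.9
position: [482.5, -39.6, 235.4]
ee_rot: [[-0.034, 0.002, 0.999], [-0.999, -0.009, -0.034], [0.009, -1.0, 0.002]]
contact_force: [0.8, 1.2, 1.0]
finger_gap: 65.0
```

Run:
```python
from h import *
s=observe(); print(s["position"],np.round(s["ee_rot"],3))
im=capture("wrist"); cv2.imwrite("pics/w9.png",im[:,:,::-1])
```

```text
[482.48101594 -39.59288976 235.41821836] [[-0.034  0.002  0.999]
 [-0.999 -0.009 -0.034]
 [ 0.009 -1.     0.002]]
```

View pics/w9.png

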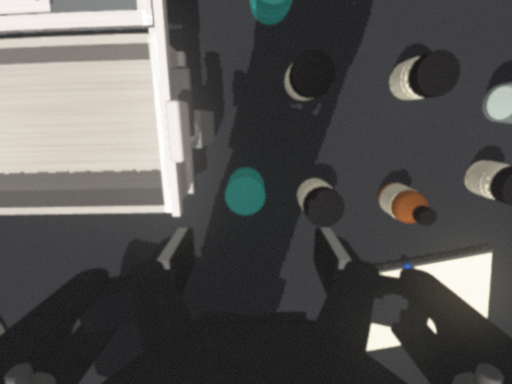

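```bash
cat >> h.py <<'E'
def shift(target,st=None):
    s=st or observe();R=np.array(s["ee_rot"]);p=np.array(s["position"])
    return (R.T@(np.array(target)-p)/40).round(2)
E
python3 - <<'E'
from h import *
C=onz("wrist",(323,207),64);print(C,onz("wrist",(312,75),64),onz("wrist",(437,74),64))
print(shift([C[0],C[1],120]),shift([C[0],C[1],35]))
E
```

```text
[ 443.57687011 -125.40973158   64.        ] [ 589.66324417 -109.96240641   64.        ] [ 587.46367877 -243.99980159   64.        ]
[ 2.04  2.92 -0.91] [ 2.01  5.04 -0.92]
```

Call:
step_arm(
  increments=[
    [35,[0.95,0,-0.45],0],
    [35,[0.95,0,-0.45],0],
    [35,[0.15,0,-0.02],0],
    [35,[0,0,0],0],
    [35,[0,0.9,0],0],
    [35,[0,0.9,0],0],
    [35,[0,0.9,0],0],
    [35,[0,0,0],0],
    [35,[0,0,0],0],
    [35,[0,0,0],0],
  ],
)

```text
time: 29.2
position: [449.3, -125.8, 134.5]
ee_rot: [[-0.033, 0.013, 0.999], [-0.999, -0.016, -0.033], [0.015, -1.0, 0.014]]
contact_force: [0.2, 0.2, -0.1]
finger_gap: 73.8
```

Run:
```python
from h import *
s=observe(); print(s["position"],np.round(s["ee_rot"],3),shift([443.6,-125.4,36]))
im=capture("wrist"); cv2.imwrite("pics/w10.png",im[:,:,::-1])
print(proj("wrist",[443.6,-125.4,64]))
```

```text
[ 449.26745146 -125.80762262  134.5184184 ] [[-0.033  0.013  0.999]
 [-0.999 -0.016 -0.033]
 [ 0.015 -1.     0.014]] [-0.04  2.46 -0.18]
[[253.0679474 212.9200434]]
```

View pics/w10.png

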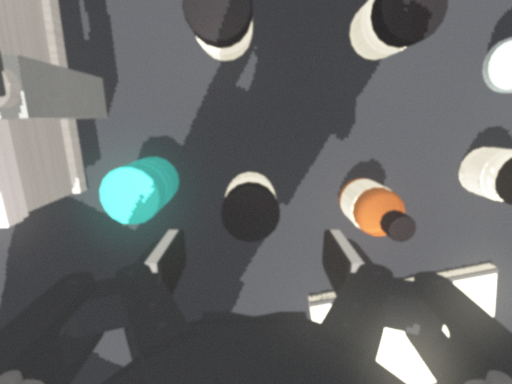

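Call:
step_arm(
  increments=[
    [35,[-0.05,0.8,-0.17],0],
    [35,[0,0.8,0],0],
    [35,[0,0.6,0],0],
    [35,[0,0.22,0],0],
    [35,[0,0.03,0],0],
    [255,[0,0,0],0],
    [255,[0,0,0],0],
    [255,[0,0,0],0],
    [255,[0,0,0],0],
    [255,[0,0,0],0],
  ],
  newtons=35,
)

```text
time: 30.5
position: [451.9, -129.6, 43.9]
ee_rot: [[-0.033, 0.03, 0.999], [-0.999, -0.026, -0.032], [0.025, -0.999, 0.031]]
contact_force: [-0.1, 0.4, -1.5]
finger_gap: 46.9
```

Call:
step_arm(
  increments=[
    [60,[0,0,0],0],
    [60,[0,0,0],0],
    [60,[-0.1,0.15,-0.2],0],
    [60,[0,0,0],0],
    [255,[0,0,0],0],
    [255,[0,0,0],0],
    [255,[0,0,0],0],
    [255,[0,0,0],0],
    [255,[0,-0.5,0],0],
    [255,[0,-0.8,0],0],
  ],
  newtons=35,
)

```text
time: 31.75
position: [439.9, -122.7, 87.6]
ee_rot: [[-0.033, 0.025, 0.999], [-0.999, -0.022, -0.032], [0.022, -0.999, 0.025]]
contact_force: [0.4, -0.3, 0.5]
finger_gap: 47.0
```

Run:
```python
from h import *
s=observe(); print(s["position"],np.round(s["ee_rot"],3))
im=capture("wrist"); cv2.imwrite("pics/w11.png",im[:,:,::-1])
```

```text
[ 439.89495763 -122.71740138   87.62343176] [[-0.033  0.025  0.999]
 [-0.999 -0.022 -0.032]
 [ 0.022 -0.999  0.025]]
```

View pics/w11.png

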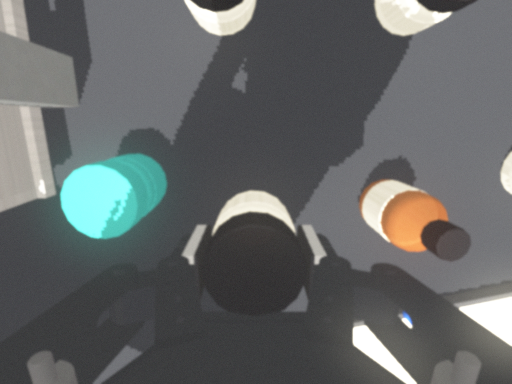

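Call:
step_arm(
  increments=[
    [255,[0,-1,0],0],
    [255,[0,-1,0],0],
    [255,[0,-0.9,0],0],
    [255,[-0.6,0,0.1],0],
    [255,[-1,0,0.2],0],
    [255,[-1,0,0.2],0],
    [255,[-1,0,0.2],0],
    [255,[-1,0,0.2],0],
    [255,[-1,0,0.2],0],
    [255,[-1,0,0.2],0],
  ],
)

```text
time: 33.05
position: [502.3, 145.5, 204.5]
ee_rot: [[-0.04, 0.034, 0.999], [-0.999, -0.029, -0.039], [0.028, -0.999, 0.035]]
contact_force: [0.6, -0.7, 0.2]
finger_gap: 47.4
```

Call:
step_arm(
  increments=[
    [255,[-1,0,0.1],0],
    [255,[-1,0,0.1],0],
    [255,[0,0,0],0],
    [255,[0,0,0],0],
    [255,[0,0,0],0],
    [255,[0,0,0],0],
    [255,[0,0,0],0],
    [255,[0,0,0],0],
    [255,[0,0,0],0],
    [255,[0,0,0],0],
  ],
)

```text
time: 34.3
position: [513.4, 226.7, 199.8]
ee_rot: [[-0.04, 0.033, 0.999], [-0.999, -0.03, -0.039], [0.029, -0.999, 0.034]]
contact_force: [-0.5, -0.3, -0.5]
finger_gap: 47.1
```

Run:
```python
from h import *
s=observe(); print(s["position"],np.round(s["ee_rot"],3),shift([508,268,80]))
im=capture("wrist"); cv2.imwrite("pics/w12.png",im[:,:,::-1])
```

```text
[513.40821946 226.729781   199.76414516] [[-0.04   0.033  0.999]
 [-0.999 -0.03  -0.039]
 [ 0.029 -0.999  0.034]] [-1.11  2.96 -0.28]
```

View pics/w12.png

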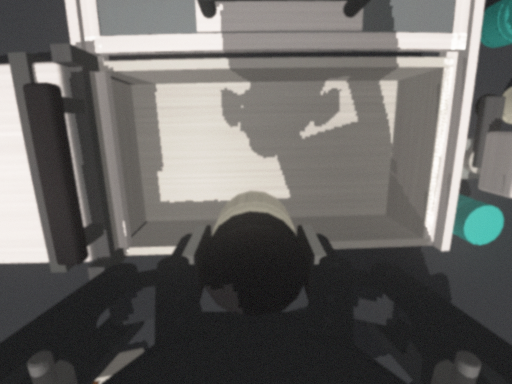

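Run:
```python
from h import *
c=[onz("wrist",uv,88) for uv in [(107,72),(443,68),(428,244),(129,247)]]
for x in c: print(x.round(1))
m=np.mean(c,0);print(m, np.linalg.norm(c[0]-c[1]),np.linalg.norm(c[2]-c[3]),np.linalg.norm(c[0]-c[3]))
f=[onz("wrist",uv,12) for uv in [(157,82),(398,82),(385,217),(145,217)]]
for x in f: print("floor",x.round(1))
```

```text
[625.7 343.7  88. ]
[619.5  54.6  88. ]
[453.5  50.7  88. ]
[466.7 347.7  88. ]
[541.34674068 199.17705268  88.        ] 289.21664421270196 297.24661630449583 159.00095822140153
floor [627.8 324.9  12. ]
floor [618.5  53.3  12. ]
floor [456.8  57.5  12. ]
floor [472.  358.2  12. ]
```

Call:
step_arm(
  increments=[
    [255,[-0.6,0,-0.1],0],
    [255,[-0.4,0,-0.1],0],
    [255,[0,0.8,0],0],
    [255,[0,0.8,0],0],
    [255,[0,0.8,0],0],
    [255,[0,0.5,0],0],
    [255,[0,0.3,0],0],
    [255,[0,0.2,0],0],
    [255,[0,0.1,0],0],
    [255,[0,0,0],0],
  ],
)

```text
time: 35.6
position: [513.3, 266.7, 56.5]
ee_rot: [[-0.036, 0.038, 0.999], [-0.999, -0.029, -0.035], [0.028, -0.999, 0.039]]
contact_force: [-0.2, -0.1, -0.7]
finger_gap: 47.2
```

Call:
step_arm(
  increments=[
    [255,[0,0.06,0],0],
    [255,[0,0.06,0],0],
    [255,[0,0.05,0],0],
    [255,[0,0.05,0],0],
    [255,[0,0,0],0],
    [255,[0,0,0],0],
    [255,[0,0,0],0],
    [255,[0,0,0],0],
    [255,[0,0,0],0],
    [255,[0,0,0],0],
  ],
)

```text
time: 36.85
position: [515.2, 266.9, 49.5]
ee_rot: [[-0.036, 0.042, 0.998], [-0.999, -0.028, -0.035], [0.027, -0.999, 0.043]]
contact_force: [0.1, -0.6, 0.0]
finger_gap: 47.2
```

Call:
step_arm(
  increments=[
    [255,[0,0.05,-0.05],0],
    [255,[0,0.05,0],0],
    [255,[0,0.05,0],0],
    [255,[0,0.05,0],0],
    [255,[0,0.03,0],0],
    [255,[0,0,0],0],
    [255,[0,0,0],0],
    [255,[0,0,0],0],
    [255,[0,0,0],0],
    [255,[0,0,0],0],
  ],
)

```text
time: 38.1
position: [516.4, 267.1, 49.4]
ee_rot: [[-0.035, 0.047, 0.998], [-0.999, -0.029, -0.034], [0.027, -0.998, 0.048]]
contact_force: [-0.4, 0.6, 1.8]
finger_gap: 47.2
```

Call:
step_arm(
  increments=[
    [75,[0,0,0],0],
    [75,[0,0,0],0],
    [75,[0,0,0],0],
    [75,[0,-0.5,0],0],
    [75,[0,-1,0],0],
    [75,[0,-1,0],0],
    [75,[0,-1,0],0],
    [60,[1,-0.3,0],0],
    [40,[1,0,0],0],
    [40,[1,0,0],0],
  ],
)

```text
time: 39.35
position: [506.2, 151.8, 219.2]
ee_rot: [[-0.03, 0.057, 0.998], [-0.999, -0.027, -0.028], [0.025, -0.998, 0.058]]
contact_force: [0.9, 0.2, 0.1]
finger_gap: 72.0
```

Run:
```python
from h import *
s=observe(); print(s["position"],np.round(s["ee_rot"],3))
im=capture("wrist"); cv2.imwrite("pics/w13.png",im[:,:,::-1])
```

```text
[506.2297862  151.78541427 219.24221668] [[-0.03   0.057  0.998]
 [-0.999 -0.027 -0.028]
 [ 0.025 -0.998  0.058]]
```

View pics/w13.png

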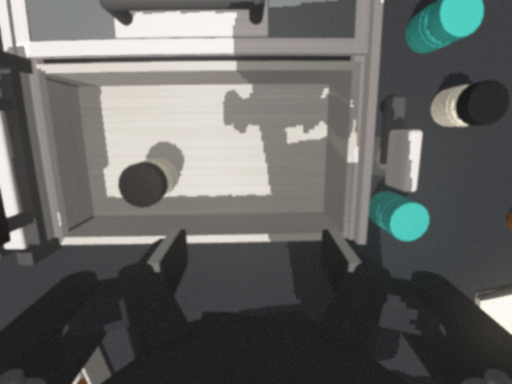

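Run:
```python
from h import *
A=onz("wrist",(484,101),76-12);print(A)
print(shift([590,-110,150]), "C placed",onz("wrist",(143,184),76))
```

```text
[ 592.36710697 -105.48271358   64.        ]
[6.33 2.04 2.18] C placed [517.60678186 259.27535205  76.        ]
```

Call:
step_arm(
  increments=[
    [35,[1,0,0.4],0],
    [35,[1,0,0.4],0],
    [35,[1,0,0.4],0],
    [35,[1,0,0.4],0],
    [35,[1,0,0.4],0],
    [35,[1,0,0.4],0],
    [35,[0.5,0.5,0],0],
    [35,[0,1,0],0],
    [35,[0,0.3,0],0],
    [35,[0,0,0],0],
  ],
)

```text
time: 40.65
position: [601.6, -124.3, 171.3]
ee_rot: [[-0.032, 0.07, 0.997], [-0.999, -0.031, -0.03], [0.029, -0.997, 0.071]]
contact_force: [-0.6, 0.8, 0.7]
finger_gap: 73.5
```

Run:
```python
from h import *
s=observe(); print(s["position"],np.round(s["ee_rot"],3),shift([590,-110,36]))
im=capture("wrist"); cv2.imwrite("pics/w14.png",im[:,:,::-1])
```

```text
[ 601.64115472 -124.27859577  171.27696061] [[-0.032  0.07   0.997]
 [-0.999 -0.031 -0.03 ]
 [ 0.029 -0.997  0.071]] [-0.44  3.34 -0.54]
```

View pics/w14.png

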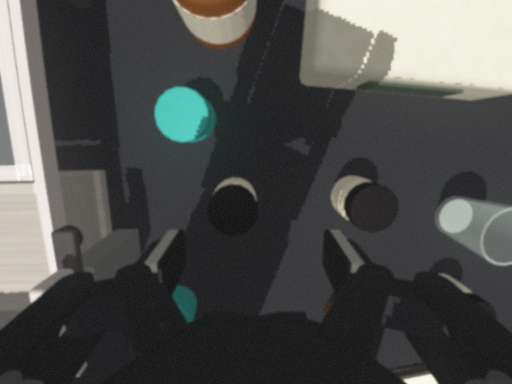

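Run:
```python
from h import *
A=onz("wrist",(233,208),64);B=onz("wrist",(372,208),64);print(A,B,onz("wrist",(185,114),64))
R=np.array(observe()["ee_rot"])
g=np.array([A[0],A[1],47])+11*R[:,1]
print(shift(g))
```

```text
[ 594.96103099 -106.9508572    64.        ] [ 589.57111856 -237.8739986    64.        ] [680.42073613 -69.42761383  64.        ]
[-0.52  3.36 -0.41]
```

Call:
step_arm(
  increments=[
    [35,[-0.45,0,-0.5],0],
    [35,[0,0,0],0],
    [35,[0,0.9,-0.05],0],
    [35,[0,0.9,0],0],
    [35,[0,0.8,0],0],
    [35,[0,0.45,0],0],
    [35,[0,0.2,0],0],
    [35,[0,0,0],0],
    [35,[0,0,0],0],
    [35,[0,0,0],0],
  ],
)

```text
time: 41.95
position: [602.2, -111.9, 51.9]
ee_rot: [[-0.028, 0.095, 0.995], [-0.999, -0.041, -0.024], [0.038, -0.995, 0.096]]
contact_force: [-0.0, -0.7, -0.2]
finger_gap: 73.6
```

Run:
```python
from h import *
s=observe(); print(s["position"],np.round(s["ee_rot"],3))
im=capture("wrist"); cv2.imwrite("pics/w15.png",im[:,:,::-1]); print(proj("wrist",[592,-108,64]))
```

```text
[ 602.16547813 -111.87698309   51.87930613] [[-0.028  0.095  0.995]
 [-0.999 -0.041 -0.024]
 [ 0.038 -0.995  0.096]]
[[249.490857   274.17394477]]
```

View pics/w15.png

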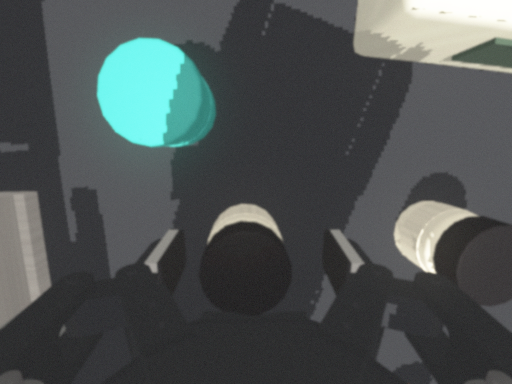

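Call:
step_arm(
  increments=[
    [35,[0,0.2,-0.3],0],
    [35,[0,0.15,-0.05],0],
    [35,[0,0.08,0],0],
    [255,[0,0,0],0],
    [255,[0,0,0],0],
    [255,[0,0,0],0],
    [255,[0,0,0],0],
    [255,[0,0,0],0],
    [255,[0,0,0],0],
    [255,[0,0,0],0],
  ],
)

```text
time: 43.25
position: [589.3, -112.0, 33.0]
ee_rot: [[-0.028, 0.096, 0.995], [-0.999, -0.041, -0.024], [0.038, -0.995, 0.097]]
contact_force: [-0.6, 0.2, 0.9]
finger_gap: 47.2
```

Call:
step_arm(
  increments=[
    [255,[0,-1,0.1],0],
    [255,[0,-1,0.1],0],
    [255,[0,-1,0.1],0],
    [255,[0,-1,0.1],0],
    [255,[-0.7,-0.3,0],0],
    [255,[-1,0,0],0],
    [255,[-1,0,0],0],
    [255,[-1,0,0],0],
    [255,[-1,0,0],0],
    [255,[-1,0,0],0],
  ],
)

```text
time: 44.5
position: [595.3, 125.5, 201.6]
ee_rot: [[-0.035, 0.096, 0.995], [-0.999, -0.041, -0.031], [0.038, -0.995, 0.097]]
contact_force: [0.5, 0.6, -0.9]
finger_gap: 47.5
```

Call:
step_arm(
  increments=[
    [255,[-1,0,0],0],
    [255,[-1,0,0],0],
    [255,[-1,0,0],0],
    [255,[-0.5,0,0],0],
    [255,[0,0,0],0],
    [255,[0,0,0],0],
    [255,[0,0,0],0],
    [255,[0,0,0],0],
    [255,[0,0,0],0],
    [255,[0,0,0],0],
  ],
)

```text
time: 45.75
position: [599.7, 267.4, 194.8]
ee_rot: [[-0.036, 0.094, 0.995], [-0.999, -0.043, -0.032], [0.04, -0.995, 0.095]]
contact_force: [0.3, 0.5, -0.1]
finger_gap: 47.4
```

Run:
```python
from h import *
s=observe(); print(s["position"],np.round(s["ee_rot"],3),shift([584,265,60]))
im=capture("wrist"); cv2.imwrite("pics/w16.png",im[:,:,::-1])
```

```text
[599.68546302 267.42246475 194.75625078] [[-0.036  0.094  0.995]
 [-0.999 -0.043 -0.032]
 [ 0.04  -0.995  0.095]] [-0.06  3.32 -0.71]
```

View pics/w16.png

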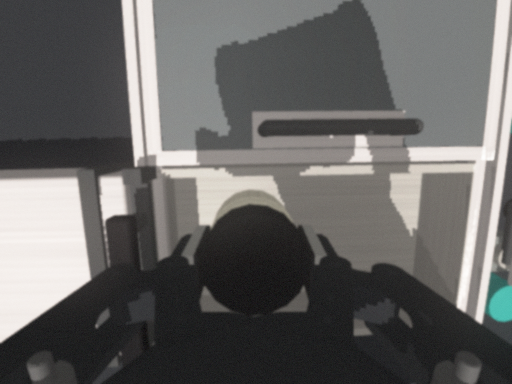

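Call:
step_arm(
  increments=[
    [255,[0,0,-0.5],0],
    [255,[0,0,-0.35],0],
    [255,[0,0.8,0],0],
    [255,[0,0.8,0],0],
    [255,[0,0.7,0],0],
    [255,[0,0.5,0],0],
    [255,[0,0.3,0],0],
    [255,[0,0.15,0],0],
    [255,[0,0,0],0],
    [255,[0,0,0],0],
  ],
)

```text
time: 47.05
position: [580.0, 264.4, 62.5]
ee_rot: [[-0.035, 0.103, 0.994], [-0.999, -0.041, -0.031], [0.038, -0.994, 0.104]]
contact_force: [-0.7, 0.9, -0.7]
finger_gap: 47.5
```

Call:
step_arm(
  increments=[
    [255,[0,0.15,-0.03],0],
    [255,[0,0.1,-0.02],0],
    [255,[0,0.07,-0.01],0],
    [255,[0,0.06,-0.01],0],
    [255,[0,0.05,-0.01],0],
    [255,[0,0.05,0],0],
    [255,[0,0.04,0],0],
    [255,[0,0,0],0],
    [255,[0,0,0],0],
    [255,[0,0,0],0],
  ],
)

```text
time: 48.3
position: [580.5, 264.2, 45.3]
ee_rot: [[-0.034, 0.106, 0.994], [-0.999, -0.041, -0.03], [0.037, -0.994, 0.107]]
contact_force: [-0.3, 0.5, -1.0]
finger_gap: 47.5
```

Call:
step_arm(
  increments=[
    [255,[0,0.05,0],0],
    [255,[0,0.05,0],0],
    [255,[0,0.05,0],0],
    [255,[0,0.03,0],0],
    [255,[0,0,0],0],
    [255,[0,0,0],0],
    [255,[0,0,0],0],
    [255,[0,0,0],0],
    [255,[0,0,0],0],
    [255,[0,0,0],0],
  ],
)

```text
time: 49.55
position: [581.5, 264.3, 45.1]
ee_rot: [[-0.033, 0.105, 0.994], [-0.999, -0.042, -0.029], [0.039, -0.994, 0.107]]
contact_force: [-1.0, -0.2, 2.9]
finger_gap: 47.4
```

Call:
step_arm(
  increments=[
    [75,[0,0,0],0],
    [75,[0,0,0],0],
    [75,[0,0,0],0],
    [75,[0,-0.5,0],0],
    [75,[0,-1,0],0],
    [75,[0,-0.8,0],0],
    [255,[0.7,0,-0.95],0],
    [255,[0.7,0,-0.95],0],
    [255,[0.7,0,-0.95],0],
    [255,[0.7,-0.2,-0.95],0],
  ],
)

```text
time: 50.8
position: [416.8, 160.5, 143.4]
ee_rot: [[-0.031, 0.118, 0.992], [-0.999, -0.039, -0.027], [0.036, -0.992, 0.119]]
contact_force: [0.5, -0.5, 1.1]
finger_gap: 0.2
```

Run:
```python
from h import *
s=observe(); print(s["position"],np.round(s["ee_rot"],3),shift([425,150,65]))
im=capture("wrist"); cv2.imwrite("pics/w17.png",im[:,:,::-1])
```

```text
[416.77787907 160.5441652  143.42347774] [[-0.031  0.118  0.992]
 [-0.999 -0.039 -0.027]
 [ 0.036 -0.992  0.119]] [ 0.19  1.98 -0.02]
```

View pics/w17.png

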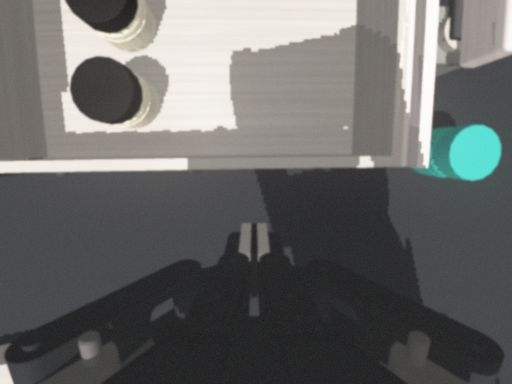

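Call:
step_arm(
  increments=[
    [255,[0,0.9,-0.05],0],
    [255,[0,0.9,-0.05],0],
    [255,[0,-0.05,0.3],0],
    [255,[0,-0.02,0.15],0],
    [255,[0,-0.02,0.15],0],
    [255,[0,-0.02,0.15],0],
    [255,[0,-0.02,0.15],0],
    [255,[0,-0.02,0.15],0],
    [255,[0,-0.02,0.15],0],
    [255,[0,-0.02,0.15],0],
  ],
)

```text
time: 52.1
position: [443.1, 155.9, 84.7]
ee_rot: [[-0.027, 0.055, 0.998], [-0.999, -0.044, -0.025], [0.042, -0.998, 0.056]]
contact_force: [-19.6, -0.4, 10.0]
finger_gap: 0.3
```

Call:
step_arm(
  increments=[
    [255,[0,0.02,0.15],0],
    [255,[0,0.02,0.15],0],
    [255,[0,0.02,0.15],0],
    [255,[0,0.02,0.15],0],
    [255,[0,0.02,0.15],0],
    [255,[0,0.02,0.15],0],
    [255,[0,0.02,0.15],0],
    [35,[0,-0.5,-0.5],0],
    [35,[0,-1,0],0],
    [35,[0,-1,0],0],
  ],
)

```text
time: 53.35
position: [425.9, 162.8, 180.9]
ee_rot: [[-0.018, -0.051, 0.999], [-0.999, -0.051, -0.02], [0.052, -0.997, -0.05]]
contact_force: [0.8, 0.1, -0.6]
finger_gap: 54.0
```

Call:
step_arm(
  increments=[
    [35,[1,0,0.45],0],
    [35,[1,0,0.45],0],
    [35,[1,0,0.45],0],
    [35,[1,0,0.45],0],
    [35,[1,0,0.45],0],
    [35,[1,0,0.45],0],
    [35,[1,0,0.45],0],
    [35,[1,0,0.45],0],
    [35,[1,0,0.45],0],
    [35,[0.6,0,0.2],0],
  ],
)

```text
time: 54.6
position: [606.4, -235.0, 217.7]
ee_rot: [[-0.012, -0.018, 1.0], [-0.998, -0.056, -0.013], [0.056, -0.998, -0.017]]
contact_force: [-0.0, -0.2, -1.1]
finger_gap: 73.8
```

Call:
step_arm(
  increments=[
    [35,[0,0,0],0],
    [35,[0,0.5,0],0],
    [35,[0,0,0],0],
    [35,[0,0,0],0],
    [35,[0,0,0],0],
    [35,[0,0,0],0],
    [35,[0,0,0],0],
    [35,[0,0,0],0],
    [35,[0,0,0],0],
    [35,[0,0,0],0],
  ],
)

```text
time: 55.85
position: [606.8, -234.5, 199.0]
ee_rot: [[-0.011, -0.015, 1.0], [-0.998, -0.056, -0.011], [0.057, -0.998, -0.015]]
contact_force: [0.0, 0.5, -0.4]
finger_gap: 73.8
```

Run:
```python
from h import *
s=observe(); print(s["position"],np.round(s["ee_rot"],3))
im=capture("wrist"); cv2.imwrite("pics/w18.png",im[:,:,::-1])
```

```text
[ 606.76515678 -234.51317296  199.00253934] [[-0.011 -0.015  1.   ]
 [-0.998 -0.056 -0.011]
 [ 0.057 -0.998 -0.015]]
```

View pics/w18.png

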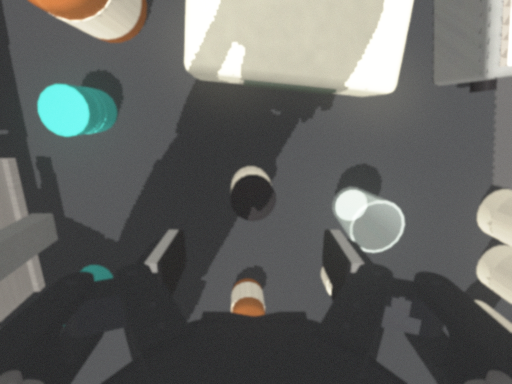

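Run:
```python
from h import *
B=onz("wrist",(253,198),64);print(B,onz("wrist",(376,225),75),onz("wrist",(246,300),60))
R=np.array(observe()["ee_rot"])
g=np.array([B[0],B[1],45])+11*R[:,1]
print(shift(g))
```

```text
[ 590.5556421  -240.26705719   64.        ] [ 560.49180221 -368.56645702   75.        ] [ 464.03478431 -230.74453021   60.        ]
[-0.07  4.13 -0.35]
```

Call:
step_arm(
  increments=[
    [35,[-0.07,0,-0.38],0],
    [35,[0,0.9,0],0],
    [35,[0,0.9,0],0],
    [35,[0,0.9,0],0],
    [35,[0,0.7,0],0],
    [35,[0,0.3,0],0],
    [35,[0,0,0],0],
    [35,[0,0,0],0],
    [35,[0,0,0],0],
    [35,[0,0,0],0],
  ],
)

```text
time: 57.15
position: [592.9, -242.4, 53.1]
ee_rot: [[-0.011, -0.006, 1.0], [-0.998, -0.062, -0.011], [0.062, -0.998, -0.006]]
contact_force: [-0.2, 0.4, -0.7]
finger_gap: 73.5
```

Run:
```python
from h import *
s=observe(); R=np.array(s["ee_rot"]); print(s["position"],np.round(s["ee_rot"],3),shift(np.array([590.5,-240,45])+11*R[:,1]))
im=capture("wrist"); cv2.imwrite("pics/w19.png",im[:,:,::-1]); print(proj("wrist",[590.5,-240,64]))
```

```text
[ 592.88435886 -242.42405238   53.10267374] [[-0.011 -0.006  1.   ]
 [-0.998 -0.062 -0.011]
 [ 0.062 -0.998 -0.006]] [-0.07  0.47 -0.06]
[[252.32677813 260.10860238]]
```

View pics/w19.png

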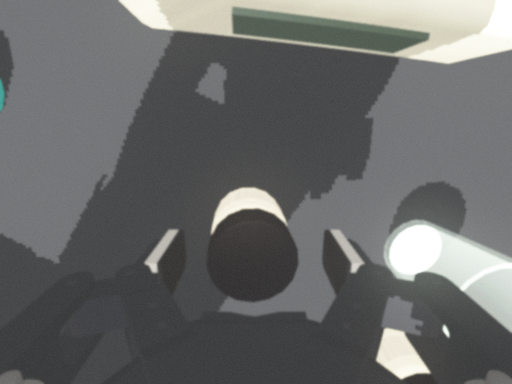

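Call:
step_arm(
  increments=[
    [35,[-0.05,0.3,-0.08],0],
    [35,[0,0.15,0],0],
    [35,[0,0.05,0],0],
    [255,[0,0,0],0],
    [255,[0,0,0],0],
    [255,[0,0,0],0],
    [255,[0,0,0],0],
    [255,[0,0,0],0],
    [255,[0,0,0],0],
    [255,[0,0,0],0],
  ],
)

```text
time: 58.45
position: [589.5, -241.2, 32.1]
ee_rot: [[-0.011, -0.006, 1.0], [-0.998, -0.061, -0.012], [0.061, -0.998, -0.006]]
contact_force: [-0.1, 1.1, -0.3]
finger_gap: 47.5
```

Call:
step_arm(
  increments=[
    [255,[0,-1,0],0],
    [255,[0,-1,0],0],
    [255,[0,-1,0],0],
    [255,[0,-1,0],0],
    [255,[0,-1,0],0],
    [255,[-1,0,0],0],
    [255,[-1,0,0],0],
    [255,[-1,0,0],0],
    [255,[-1,0,0],0],
    [255,[-1,0,0],0],
  ],
)

```text
time: 59.7
position: [592.9, -27.1, 225.4]
ee_rot: [[-0.018, -0.006, 1.0], [-0.998, -0.062, -0.018], [0.062, -0.998, -0.005]]
contact_force: [-0.2, 0.2, -0.1]
finger_gap: 47.8
```

Call:
step_arm(
  increments=[
    [255,[-1,0,0],0],
    [255,[-1,0,0],0],
    [255,[-1,0,0],0],
    [255,[-0.3,0,0],0],
    [255,[0,0,0],0],
    [255,[0,0,0],0],
    [255,[0,0,0],0],
    [255,[0,0,0],0],
    [255,[0,0,0],0],
    [255,[0,0,0],0],
  ],
)

```text
time: 60.95
position: [594.8, 106.8, 216.7]
ee_rot: [[-0.019, -0.006, 1.0], [-0.998, -0.063, -0.019], [0.063, -0.998, -0.004]]
contact_force: [-0.5, -0.5, -1.0]
finger_gap: 47.5
```

Run:
```python
from h import *
s=observe(); print(s["position"],np.round(s["ee_rot"],3),shift([576,134,60]))
im=capture("wrist"); cv2.imwrite("pics/w20.png",im[:,:,::-1])
```

```text
[594.75385199 106.8223278  216.70547962] [[-0.019 -0.006  1.   ]
 [-0.998 -0.063 -0.019]
 [ 0.063 -0.998 -0.004]] [-0.92  3.87 -0.46]
```

View pics/w20.png

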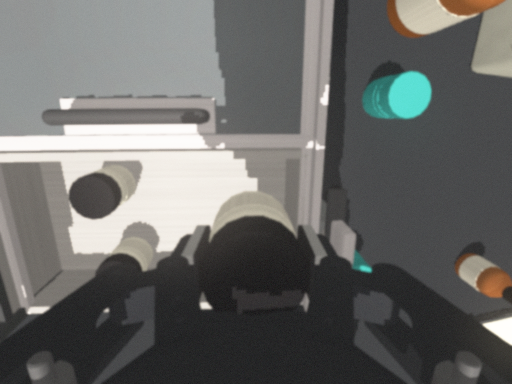

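Call:
step_arm(
  increments=[
    [255,[-0.5,0,-0.3],0],
    [255,[-0.42,0,-0.22],0],
    [255,[0,0.9,0],0],
    [255,[0,0.9,0],0],
    [255,[0,0.9,0],0],
    [255,[0,0.6,0],0],
    [255,[0,0.3,0],0],
    [255,[0,0.15,0],0],
    [255,[0,0,0],0],
    [255,[0,0,0],0],
  ],
)

```text
time: 62.25
position: [571.3, 145.8, 63.9]
ee_rot: [[-0.011, 0.001, 1.0], [-0.998, -0.061, -0.011], [0.061, -0.998, 0.002]]
contact_force: [0.5, -0.7, -0.6]
finger_gap: 47.8
```

Call:
step_arm(
  increments=[
    [255,[0.1,0.18,0],0],
    [255,[0.1,0.12,0],0],
    [255,[0,0.08,0],0],
    [255,[0,0.06,0],0],
    [255,[0,0.05,0],0],
    [255,[0,0.05,0],0],
    [255,[0,0.05,0],0],
    [255,[0,0.04,0],0],
    [255,[0,0.03,0],0],
    [255,[0,0,0],0],
  ],
)

```text
time: 63.5
position: [573.5, 135.7, 44.3]
ee_rot: [[-0.01, 0.004, 1.0], [-0.998, -0.062, -0.01], [0.062, -0.998, 0.005]]
contact_force: [0.5, 0.6, -0.9]
finger_gap: 47.8
```

Call:
step_arm(
  increments=[
    [255,[0,0.05,0],0],
    [255,[0,0.05,0],0],
    [255,[0,0.04,0],0],
    [255,[0,0,0],0],
    [75,[0,0,0],0],
    [75,[0,0,0],0],
    [75,[0,0,0],0],
    [75,[0,0,0],0],
    [75,[0,0,0],0],
    [75,[0,0,0],0],
  ],
)

```text
time: 64.75
position: [574.8, 135.8, 43.3]
ee_rot: [[-0.009, 0.006, 1.0], [-0.998, -0.062, -0.008], [0.062, -0.998, 0.006]]
contact_force: [-0.0, 0.1, 0.9]
finger_gap: 60.6
```

Run:
```python
from h import *
s=observe(); print(s["position"],np.round(s["ee_rot"],3),s["contact_force"],s["finger_gap"])
im=capture("wrist"); cv2.imwrite("pics/w21.png",im[:,:,::-1])
```

```text
[574.79165424 135.7930825   43.3443159 ] [[-0.009  0.006  1.   ]
 [-0.998 -0.062 -0.008]
 [ 0.062 -0.998  0.006]] [-0.02677881  0.14344798  0.91871057] 60.61904995168488
```

View pics/w21.png

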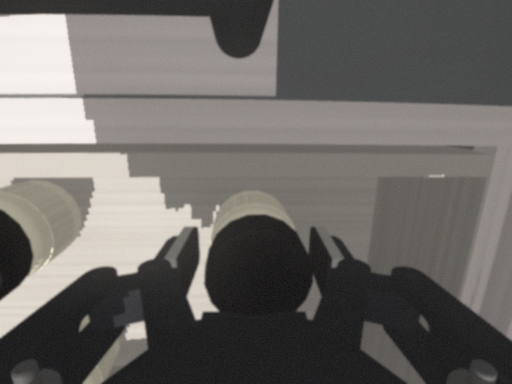

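Call:
step_arm(
  increments=[
    [75,[0,-0.5,0],0],
    [75,[0,-1,0],0],
    [75,[0,-1,0],0],
    [75,[0,-1,0],0],
    [75,[1,0,-0.2],0],
    [75,[1,0,-0.2],0],
    [75,[1,0,-0.2],0],
    [75,[1,0,-0.2],0],
    [75,[1,0,-0.2],0],
    [75,[1,0,-0.2],0],
  ],
)

```text
time: 66.05
position: [526.2, -97.8, 218.7]
ee_rot: [[-0.003, 0.023, 1.0], [-0.998, -0.064, -0.001], [0.064, -0.998, 0.023]]
contact_force: [-0.0, 0.4, 0.2]
finger_gap: 59.6
```

Call:
step_arm(
  increments=[
    [35,[1,0,-0.25],0],
    [35,[1,0,-0.25],0],
    [35,[1,0,-0.25],0],
    [35,[1,0,-0.25],0],
    [35,[1,0,-0.25],0],
    [35,[1,0,-0.25],0],
    [35,[0,0,0],0],
    [35,[0,0,0],0],
    [35,[0,0,0],0],
    [35,[0,0,0],0],
  ],
)

```text
time: 67.3
position: [464.3, -345.7, 248.4]
ee_rot: [[-0.004, 0.037, 0.999], [-0.997, -0.074, -0.001], [0.074, -0.997, 0.037]]
contact_force: [-0.1, 0.7, 0.5]
finger_gap: 73.9
```

Run:
```python
from h import *
s=observe(); print(s["position"],np.round(s["ee_rot"],3),s["contact_force"],s["finger_gap"])
im=capture("wrist"); cv2.imwrite("pics/w22.png",im[:,:,::-1])
```

```text
[ 464.32766943 -345.66991373  248.43024461] [[-0.004  0.037  0.999]
 [-0.997 -0.074 -0.001]
 [ 0.074 -0.997  0.037]] [-0.10706869  0.66911916  0.5369237 ] 73.92838644019258
```

View pics/w22.png

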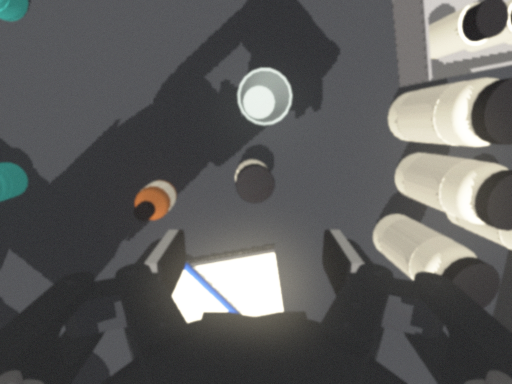

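Run:
```python
from h import *
D=onz("wrist",(256,184),64);print(D,onz("wrist",(265,95),75),onz("wrist",(146,211),88))
R=np.array(observe()["ee_rot"])
print(shift(np.array([D[0],D[1],45])+11*R[:,1]),shift(np.array([D[0],D[1],75])+11*R[:,1]))
```

```text
[ 459.54337229 -361.22369919   64.        ] [ 559.93524741 -370.37036143   75.        ] [ 436.65117875 -237.28310116   88.        ]
[ 0.01  5.37 -0.31] [ 0.07  4.62 -0.28]
```

Call:
step_arm(
  increments=[
    [35,[0.03,0,-0.33],0],
    [35,[0,0.9,0],0],
    [35,[0,0.9,0],0],
    [35,[0,0.9,0],0],
    [35,[0,0.9,0],0],
    [35,[0,0.7,0],0],
    [35,[0,0.4,0],0],
    [35,[0,0,0],0],
    [35,[0,0,0],0],
    [35,[0,0,0],0],
  ],
)

```text
time: 68.6
position: [455.5, -361.5, 59.2]
ee_rot: [[-0.001, 0.039, 0.999], [-0.997, -0.079, 0.002], [0.079, -0.996, 0.039]]
contact_force: [-0.3, 0.1, 0.1]
finger_gap: 73.9
```

Run:
```python
from h import *
s=observe(); R=np.array(s["ee_rot"]); print(s["position"],np.round(s["ee_rot"],3),shift(np.array([459.5,-361,45])+11*R[:,1]))
im=capture("wrist"); cv2.imwrite("pics/w23.png",im[:,:,::-1]); print(proj("wrist",[459.5,-361,64]))
```

```text
[ 455.53164802 -361.54100052   59.1972686 ] [[-0.001  0.039  0.999]
 [-0.997 -0.079  0.002]
 [ 0.079 -0.996  0.039]] [-0.04  0.63  0.09]
[[255.10064121 242.59459122]]
```

View pics/w23.png

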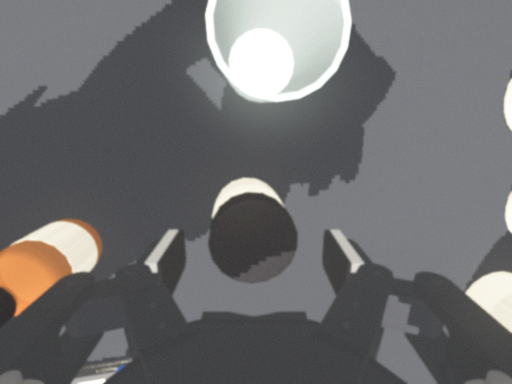

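Call:
step_arm(
  increments=[
    [35,[-0.04,0.35,0.07],0],
    [35,[0,0.2,0],0],
    [35,[0,0.08,0],0],
    [255,[0,0,0],0],
    [255,[0,0,0],0],
    [255,[0,0,0],0],
    [255,[0,0,0],0],
    [255,[0,0,0],0],
    [255,[0,0,0],0],
    [255,[0,0,0],0],
  ],
)

```text
time: 69.9
position: [460.3, -362.1, 33.9]
ee_rot: [[-0.001, 0.04, 0.999], [-0.997, -0.079, 0.002], [0.079, -0.996, 0.04]]
contact_force: [0.9, -0.1, -0.5]
finger_gap: 48.6
```

Call:
step_arm(
  increments=[
    [255,[0,-1,0],0],
    [255,[0,-1,0],0],
    [255,[0,-1,0],0],
    [255,[0,-1,0],0],
    [255,[0,-1,0],0],
    [255,[-0.6,-0.5,0.1],0],
    [255,[-1,0,0.1],0],
    [255,[-1,0,0.1],0],
    [255,[-1,0,0.1],0],
    [255,[-1,0,0.1],0],
  ],
)

```text
time: 71.15
position: [471.4, -158.4, 246.6]
ee_rot: [[-0.007, 0.042, 0.999], [-0.997, -0.08, -0.004], [0.08, -0.996, 0.042]]
contact_force: [1.1, 0.6, -0.7]
finger_gap: 48.6
```

Call:
step_arm(
  increments=[
    [255,[-1,0,0.1],0],
    [255,[-1,0,0.1],0],
    [255,[-1,0,0.1],0],
    [255,[-1,0,0.1],0],
    [255,[-1,0,0.1],0],
    [255,[-1,0,0.1],0],
    [255,[-0.5,0,0],0],
    [255,[0,0,0],0],
    [255,[0,0,0],0],
    [255,[0,0,0],0],
  ],
)

```text
time: 72.4
position: [496.5, 110.8, 226.4]
ee_rot: [[-0.005, 0.044, 0.999], [-0.997, -0.08, -0.001], [0.08, -0.996, 0.044]]
contact_force: [0.5, -0.5, -0.6]
finger_gap: 47.9
```

Run:
```python
from h import *
s=observe(); print(s["position"],np.round(s["ee_rot"],3),shift([508,136,60]))
im=capture("wrist"); cv2.imwrite("pics/w24.png",im[:,:,::-1])
```

```text
[496.49836201 110.80974869 226.43282449] [[-0.005  0.044  0.999]
 [-0.997 -0.08  -0.001]
 [ 0.08  -0.996  0.044]] [-0.96  4.11  0.1 ]
```

View pics/w24.png

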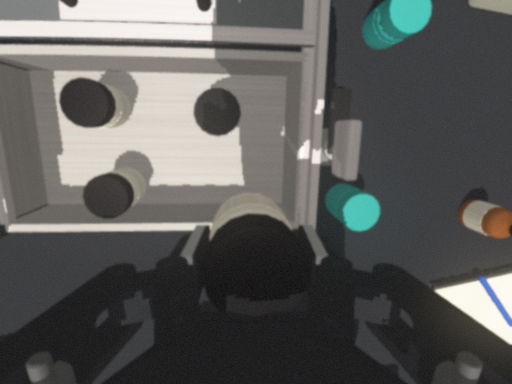

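Call:
step_arm(
  increments=[
    [255,[-0.5,0,0.05],0],
    [255,[-0.4,0,0],0],
    [255,[0,0.9,0],0],
    [255,[0,0.9,0],0],
    [255,[0,0.9,0],0],
    [255,[0,0.8,0],0],
    [255,[0,0.3,0],0],
    [255,[0,0.15,0],0],
    [255,[0,0,0],0],
    [255,[0,0,0],0],
  ],
)

```text
time: 73.7
position: [510.6, 133.3, 66.4]
ee_rot: [[-0.009, 0.052, 0.999], [-0.997, -0.081, -0.005], [0.08, -0.995, 0.053]]
contact_force: [0.1, 0.1, -0.9]
finger_gap: 48.2
```

Call:
step_arm(
  increments=[
    [255,[0,0.18,-0.03],0],
    [255,[0,0.12,-0.02],0],
    [255,[0,0.08,-0.01],0],
    [255,[0,0.06,0],0],
    [255,[0,0.05,0],0],
    [255,[0,0.05,0],0],
    [255,[0,0.05,0],0],
    [255,[0,0.04,0],0],
    [255,[0,0.03,0],0],
    [255,[0,0,0],0],
  ],
)

```text
time: 74.95
position: [511.5, 131.9, 46.2]
ee_rot: [[-0.008, 0.056, 0.998], [-0.997, -0.081, -0.003], [0.081, -0.995, 0.056]]
contact_force: [-0.4, 0.0, -0.6]
finger_gap: 48.0
```

Call:
step_arm(
  increments=[
    [255,[0,0.05,0],0],
    [255,[0,0.05,0],0],
    [255,[0,0.05,0],0],
    [255,[0,0,0],0],
    [75,[0,0,0],0],
    [75,[0,0,0],0],
    [75,[0,0,0],0],
    [75,[0,0,0],0],
    [75,[0,0,0],0],
    [75,[0,0,0],0],
  ],
)

```text
time: 76.2
position: [513.0, 131.7, 45.3]
ee_rot: [[-0.007, 0.056, 0.998], [-0.997, -0.082, -0.002], [0.082, -0.995, 0.056]]
contact_force: [-1.0, 0.1, 0.4]
finger_gap: 60.6
```

Call:
step_arm(
  increments=[
    [75,[0,-0.5,0],0],
    [75,[0,-1,0],0],
    [75,[0,-1,0],0],
    [75,[0,-1,0],0],
    [75,[0,-1,0],0],
    [255,[-0.8,0,0],0],
    [255,[-0.8,0,0],0],
    [255,[0,0,0],0],
    [255,[0,0,0],0],
    [255,[0,0,0],0],
  ],
)

```text
time: 77.45
position: [502.8, 210.9, 225.2]
ee_rot: [[-0.008, 0.056, 0.998], [-0.997, -0.082, -0.004], [0.082, -0.995, 0.056]]
contact_force: [-0.8, -0.6, 0.4]
finger_gap: 0.1
```

Run:
```python
from h import *
s=observe(); print(s["position"],np.round(s["ee_rot"],3))
im=capture("wrist"); cv2.imwrite("pics/w25.png",im[:,:,::-1])
im=capture("top"); cv2.imwrite("pics/t25.png",im[:,:,::-1])
im=capture("side"); cv2.imwrite("pics/s25.png",im[:,:,::-1])
```

```text
[502.82936353 210.8617808  225.21318774] [[-0.008  0.056  0.998]
 [-0.997 -0.082 -0.004]
 [ 0.082 -0.995  0.056]]
```

View pics/w25.png

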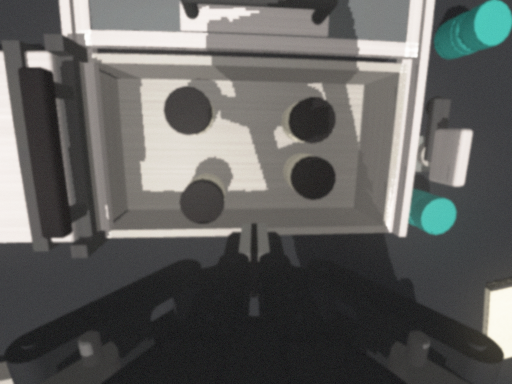

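View pics/s25.png

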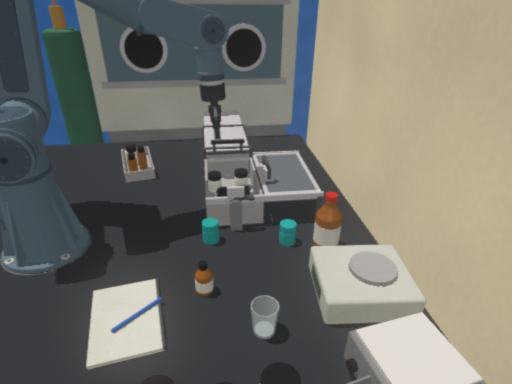

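Call:
step_arm(
  increments=[
    [255,[0.1,0,1],0],
    [255,[0.1,0,1],0],
    [255,[0.1,0,1],0],
    [255,[0,0,1],0],
    [255,[0,0,0.8],0],
    [255,[0,0,0],0],
    [255,[0,0,0],0],
    [255,[0,0,0],0],
    [255,[0,0,0],0],
    [255,[0,0,0],0],
  ],
)

```text
time: 78.85
position: [697.3, 194.4, 236.0]
ee_rot: [[-0.011, 0.052, 0.999], [-0.997, -0.083, -0.007], [0.082, -0.995, 0.053]]
contact_force: [0.8, 0.1, 0.4]
finger_gap: 0.0
```

Run:
```python
from h import *
s=observe(); print(s["position"],np.round(s["ee_rot"],3),shift([694,200,124]))
im=capture("wrist"); cv2.imwrite("pics/w26.png",im[:,:,::-1])
```

```text
[697.31386722 194.40545326 236.02907988] [[-0.011  0.052  0.999]
 [-0.997 -0.083 -0.007]
 [ 0.082 -0.995  0.053]] [-0.37  2.77 -0.23]
```

View pics/w26.png

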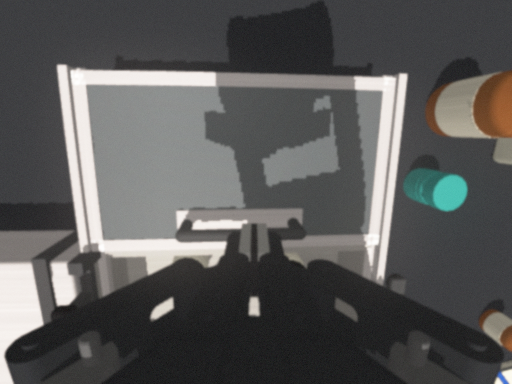

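Run:
```python
from h import *
print(onz("wrist",(178,229),132),onz("wrist",(304,230),132))
```

```text
[671.22543296 256.42460503 132.        ] [665.32520486 139.36637486 132.        ]
```

Call:
step_arm(
  increments=[
    [255,[-0.35,0,-0.1],0],
    [255,[0,0.8,0],0],
    [255,[0,0.8,0],0],
    [255,[0,0.6,0],0],
    [255,[0,0.4,0],0],
    [255,[0,0.2,0],0],
    [255,[0,0,0],0],
    [255,[0,0,0],0],
    [255,[0,0,0],0],
    [255,[0,0,0],0],
  ],
)

```text
time: 80.15
position: [700.6, 206.1, 125.3]
ee_rot: [[-0.008, 0.061, 0.998], [-0.997, -0.079, -0.004], [0.079, -0.995, 0.061]]
contact_force: [0.3, -0.3, 0.7]
finger_gap: -0.3
```

Run:
```python
from h import *
s=observe(); print(s["position"],np.round(s["ee_rot"],3),s["contact_force"])
im=capture("wrist"); cv2.imwrite("pics/w27.png",im[:,:,::-1])
```

```text
[700.57609741 206.14809677 125.34028808] [[-0.008  0.061  0.998]
 [-0.997 -0.079 -0.004]
 [ 0.079 -0.995  0.061]] [ 0.28629124 -0.31727488  0.68655369]
```

View pics/w27.png

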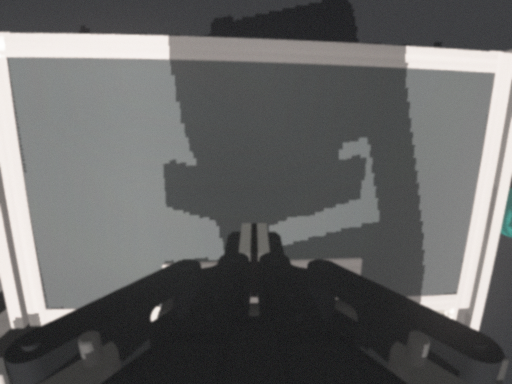

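Call:
step_arm(
  increments=[
    [255,[0,-0.03,-0.5],0],
    [255,[0,-0.03,-0.5],0],
    [255,[0,-0.03,-0.5],0],
    [255,[0,-0.03,-0.5],0],
    [255,[0,-0.03,-0.5],0],
    [255,[0,-0.03,-0.5],0],
    [255,[0,-0.03,-0.5],0],
    [255,[0,-0.03,-0.5],0],
    [255,[0,-0.02,-0.4],0],
    [255,[0,-0.02,-0.4],0],
  ],
)

```text
time: 81.45
position: [512.0, 208.1, 128.5]
ee_rot: [[-0.012, 0.084, 0.996], [-0.997, -0.075, -0.006], [0.074, -0.994, 0.085]]
contact_force: [2.5, 0.9, -1.7]
finger_gap: -0.2
```

Call:
step_arm(
  increments=[
    [255,[0,0.08,-0.15],0],
    [255,[0,0.02,-0.15],0],
    [255,[0,0,-0.15],0],
    [255,[0,0,-0.15],0],
    [255,[0,0,-0.15],0],
    [255,[0,0,-0.15],0],
    [255,[0,0,0],0],
    [255,[0,0,0],0],
    [255,[0,0,0],0],
    [255,[0,0,0],0],
  ],
)

```text
time: 82.7
position: [500.6, 207.4, 128.5]
ee_rot: [[-0.016, 0.138, 0.99], [-0.998, -0.069, -0.007], [0.067, -0.988, 0.139]]
contact_force: [2.0, -0.8, 0.2]
finger_gap: 0.4
```

Call:
step_arm(
  increments=[
    [255,[0,-0.8,0.2],0],
    [255,[0,-0.8,0.2],0],
    [255,[0.5,0,-0.9],0],
    [255,[0.5,0,-0.9],0],
    [255,[0.2,0,-0.7],0],
    [255,[0,0.9,-0.15],0],
    [255,[0,0.9,-0.15],0],
    [255,[0,0,0],0],
    [255,[0,0,0],0],
    [255,[0,0,0],0],
  ],
)

```text
time: 83.95
position: [401.1, 159.2, 112.4]
ee_rot: [[-0.014, 0.137, 0.991], [-0.998, -0.069, -0.005], [0.067, -0.988, 0.137]]
contact_force: [-0.4, -0.2, -0.4]
finger_gap: 0.0
```

Run:
```python
from h import *
s=observe(); print(s["position"],np.round(s["ee_rot"],3),s["contact_force"])
im=capture("wrist"); cv2.imwrite("pics/w28.png",im[:,:,::-1])
im=capture("top"); cv2.imwrite("pics/t28.png",im[:,:,::-1])
```

```text
[401.05228656 159.20156878 112.4421612 ] [[-0.014  0.137  0.991]
 [-0.998 -0.069 -0.005]
 [ 0.067 -0.988  0.137]] [-0.44616553 -0.15017085 -0.38514129]
```

View pics/w28.png

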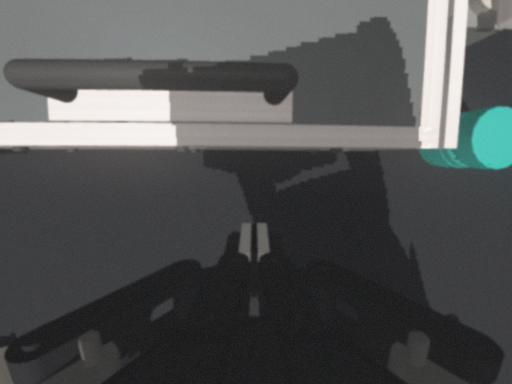

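View pics/t28.png

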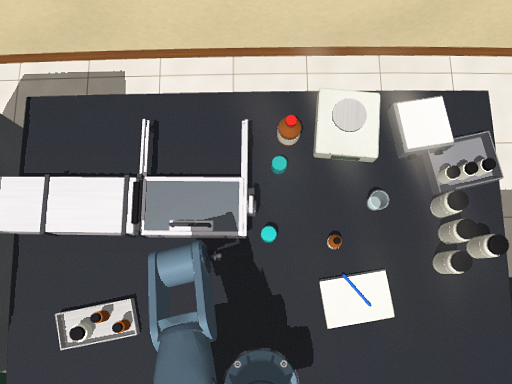

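Call:
step_arm(
  increments=[
    [255,[0,0.9,-0.1],0],
    [255,[0,0.15,0],0],
    [255,[0,-0.08,0.6],0],
    [255,[0,-0.03,0.2],0],
    [255,[0,-0.03,0.15],0],
    [255,[0,-0.02,0.15],0],
    [255,[0,-0.02,0.15],0],
    [255,[0,-0.02,0.15],0],
    [255,[0,-0.02,0.15],0],
    [255,[0,-0.02,0.15],0],
  ],
)

```text
time: 85.3
position: [443.1, 157.4, 85.0]
ee_rot: [[-0.011, 0.077, 0.997], [-0.997, -0.074, -0.005], [0.073, -0.994, 0.078]]
contact_force: [-19.7, -0.1, 14.4]
finger_gap: -0.2
```

Call:
step_arm(
  increments=[
    [255,[0,0.06,0.15],0],
    [255,[0,0.06,0.15],0],
    [255,[0,0.05,0.15],0],
    [255,[0,0.05,0.15],0],
    [255,[0,0.05,0.15],0],
    [255,[0,0.05,0.15],0],
    [255,[0,0,-0.4],0],
    [255,[0,0,0],0],
    [255,[0,0,0],0],
    [255,[0,0,0],0],
  ],
)

```text
time: 86.55
position: [427.5, 157.0, 68.8]
ee_rot: [[-0.005, 0.0, 1.0], [-0.997, -0.081, -0.005], [0.081, -0.997, 0.001]]
contact_force: [-0.1, -0.8, -0.3]
finger_gap: 0.0
```

Call:
step_arm(
  increments=[
    [160,[0,-1,0],0],
    [160,[0,-1,0],0],
    [160,[0,-1,0],0],
    [160,[0,-0.6,0],0],
    [160,[1,0,0.8],0],
    [160,[1,0,0.8],0],
    [160,[1,0,0.8],0],
    [160,[0.5,0,0.4],0],
    [160,[0,0,0],0],
    [160,[0,0,0],0],
  ],
)

```text
time: 87.8
position: [546.2, 24.6, 231.4]
ee_rot: [[-0.005, 0.007, 1.0], [-0.997, -0.081, -0.004], [0.081, -0.997, 0.007]]
contact_force: [0.3, 0.5, -1.2]
finger_gap: 31.6
```

Run:
```python
from h import *
s=observe(); print(s["position"],np.round(s["ee_rot"],3),shift([540,23,150]))
im=capture("wrist"); cv2.imwrite("pics/w29.png",im[:,:,::-1])
```

```text
[546.24877551  24.59436561 231.37389019] [[-0.005  0.007  1.   ]
 [-0.997 -0.081 -0.004]
 [ 0.081 -0.997  0.007]] [-0.12  2.03 -0.17]
```

View pics/w29.png

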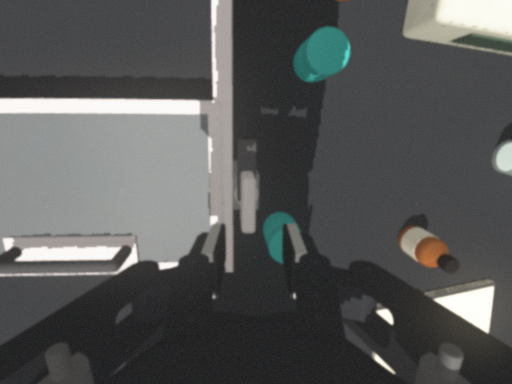

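Run:
```python
from h import *
a=onz("wrist",(248,172),145);b=onz("wrist",(248,232),145);print(a,b)
R=np.array(observe()["ee_rot"])
print(shift(np.array([b[0]+25,(a[1]+b[1])/2,137])+11*R[:,1]))
```

```text
[569.74074714  23.20985886 145.        ] [516.76591861  23.76917329 145.        ]
[-0.16  2.63 -0.13]
```

Call:
step_arm(
  increments=[
    [160,[-0.16,0,-0.15],0],
    [160,[0,0.8,0],0],
    [160,[0,0.8,0],0],
    [160,[0,0.6,0],0],
    [160,[0,0.3,0],0],
    [160,[0,0.1,0],0],
    [160,[0,0,0],0],
    [160,[0,0,0],0],
    [160,[0,0,0],0],
    [160,[0,0,0],0],
  ],
)

```text
time: 89.1
position: [539.5, 30.1, 128.9]
ee_rot: [[0.004, 0.015, 1.0], [-0.997, -0.081, 0.005], [0.081, -0.997, 0.014]]
contact_force: [1.2, 0.8, -0.3]
finger_gap: 31.6
```

Run:
```python
from h import *
s=observe(); print(s["position"],np.round(s["ee_rot"],3),s["contact_force"])
im=capture("wrist"); cv2.imwrite("pics/w30.png",im[:,:,::-1])
```

```text
[539.53018092  30.09794243 128.92494887] [[ 0.004  0.015  1.   ]
 [-0.997 -0.081  0.005]
 [ 0.081 -0.997  0.014]] [ 1.224504    0.80297676 -0.26804847]
```

View pics/w30.png

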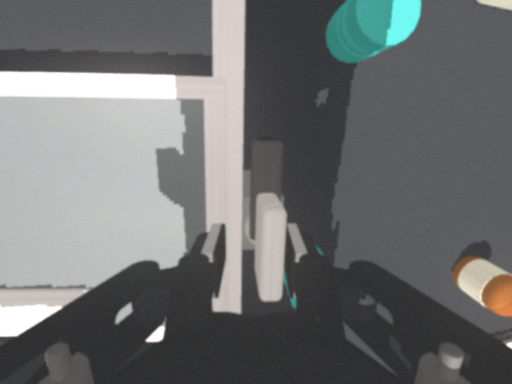

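Call:
step_arm(
  increments=[
    [160,[0.17,0,0.05],0],
    [160,[0,0,0],0],
    [255,[0,0,0],0],
    [255,[0,0,0],0],
    [255,[0,0,0],0],
    [255,[0,0,0],0],
    [255,[0,0,0],0],
    [255,[0,0,0],-1],
    [255,[0,0,0],-1],
    [255,[0,0,0],-1],
  ],
  newtons=30,
)

```text
time: 90.4
position: [541.9, 22.4, 129.9]
ee_rot: [[0.216, 0.015, 0.976], [-0.973, -0.08, 0.216], [0.081, -0.997, -0.003]]
contact_force: [-1.1, -2.1, 0.7]
finger_gap: 12.7
```

Call:
step_arm(
  increments=[
    [255,[0,0,0],-1],
    [255,[0,0,0],-1],
    [255,[0,0,0],-1],
    [255,[0,0,0],-1],
    [255,[0,0,0],-1],
    [255,[0,0,0],-1],
    [255,[0,0,0],-1],
    [255,[0,0,0],-1],
    [255,[0,0,0],-1],
    [255,[0,0,0],-1],
  ],
)

```text
time: 91.65
position: [540.9, 23.9, 129.9]
ee_rot: [[0.807, 0.013, 0.591], [-0.588, -0.078, 0.805], [0.056, -0.997, -0.055]]
contact_force: [-0.6, -1.1, 1.4]
finger_gap: 12.3
```

Call:
step_arm(
  increments=[
    [255,[0,0,0],-1],
    [255,[0,0,0],-1],
    [255,[0,0,0],-1],
    [255,[0,0,0],-1],
    [255,[0,0,0],-1],
    [255,[0,0,0],-1],
    [255,[0,0,0],-1],
    [255,[0,0,0],-1],
    [255,[0,0,0],-1],
    [255,[0,0,0],-1],
  ],
)

```text
time: 92.9
position: [539.5, 24.3, 130.1]
ee_rot: [[0.996, 0.009, -0.087], [0.087, -0.078, 0.993], [0.002, -0.997, -0.078]]
contact_force: [-0.0, -2.2, 2.6]
finger_gap: 11.5
```

Run:
```python
from h import *
s=observe(); R=np.array(s["ee_rot"]); print(s["position"],np.degrees(np.arctan2(R[1,0],R[0,0])),s["contact_force"],s["moment"],s["joint_pos"])
im=capture("wrist"); cv2.imwrite("pics/w31.png",im[:,:,::-1])
```

```text
[539.50324937  24.28898908 130.06001489] 4.9935013243252415 [-0.04134489 -2.18683163  2.56505691] [ 0.00328987  0.08896273 -2.01617021] [ -7.46344015  13.10989923 102.59210862  -4.88239925  63.29680373
 -10.29541787]
```

View pics/w31.png

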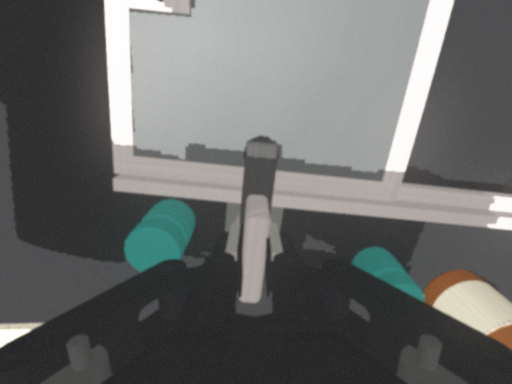

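Call:
step_arm(
  increments=[
    [255,[0,0,0],-1],
    [255,[0,0,0],0],
    [140,[0,0,0],0],
    [140,[0,0,0],0],
    [140,[0,0,0],0],
    [140,[0,-0.5,0],0],
    [140,[0,-1,0],0],
    [140,[0,-1,0],0],
    [140,[0,0,0],0],
    [140,[0,0,0],0],
  ],
)

```text
time: 94.2
position: [537.5, 33.4, 231.0]
ee_rot: [[0.988, 0.006, -0.156], [0.156, -0.078, 0.985], [-0.006, -0.997, -0.078]]
contact_force: [-0.1, -0.5, 0.3]
finger_gap: 38.2
```

Run:
```python
from h import *
s=observe(); R=np.array(s["ee_rot"]); print(s["position"],np.round(R,3),s["contact_force"])
im=capture("wrist"); cv2.imwrite("pics/w32.png",cv2.resize(im[:,:,::-1],(800,600),interpolation=cv2.INTER_CUBIC))
```

```text
[537.5171034   33.35904089 231.01079888] [[ 0.988  0.006 -0.156]
 [ 0.156 -0.078  0.985]
 [-0.006 -0.997 -0.078]] [-0.08551839 -0.52063607  0.2878479 ]
```

View pics/w32.png

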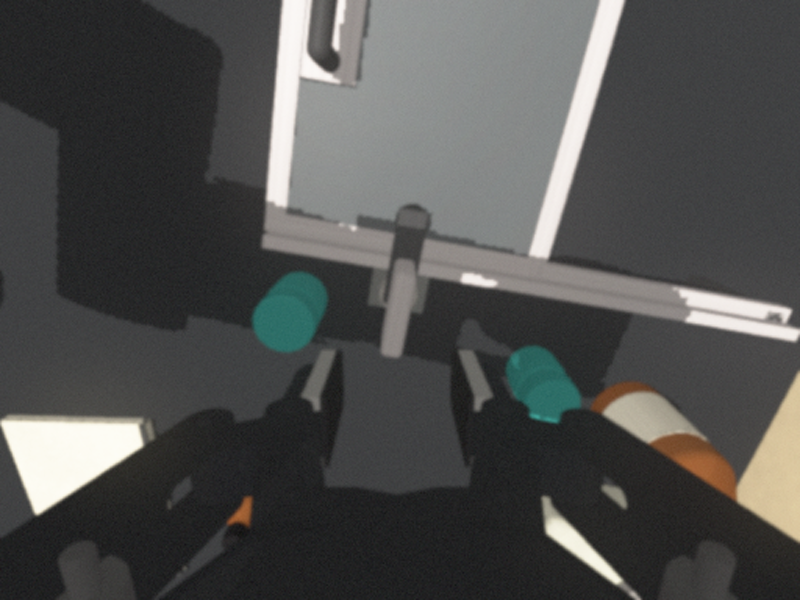

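Run:
```python
from h import *
a=onz("wrist",(403*.64,263*.64),145);b=onz("wrist",(392*.64,354*.64),145);print(a,b,np.degrees(np.arctan2(a[0]-b[0],a[1]-b[1])))
a=onz("wrist",(412*.64,206*.64),111);print("bar tip",a)
# rail line
a=onz("wrist",(268*.64,228*.64),101);b=onz("wrist",(690*.64,292*.64),101);print("rail",np.degrees(np.arctan2(b[1]-a[1],b[0]-a[0])))
# door left edge
a=onz("wrist",(283*.64,10*.64),98);b=onz("wrist",(270*.64,200*.64),98);print("door edge",np.degrees(np.arctan2(a[0]-b[0],a[1]-b[1])))
for n in("top","side"):
    im=capture(n); c=im[90:260,0:300] if n=="top" else im[90:260,150:350]
    cv2.imwrite(f"pics/{n}33.png",cv2.resize(c[:,:,::-1],None,fx=2.6 if n=="top" else 3.5,fy=2.6 if n=="top" else 3.5,interpolation=cv2.INTER_CUBIC))
```

```text
[538.32085261  53.45077211 145.        ] [540.68449833   0.63902157 145.        ] -2.562623019110891
bar tip [539.76552798  78.53692277 111.        ]
rail 0.3091524371397446
door edge 0.22660846657179487
```

View pics/top33.png

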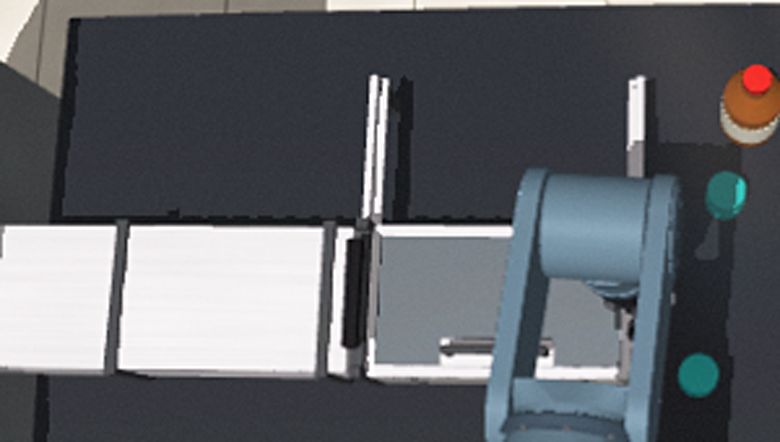

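View pics/side33.png

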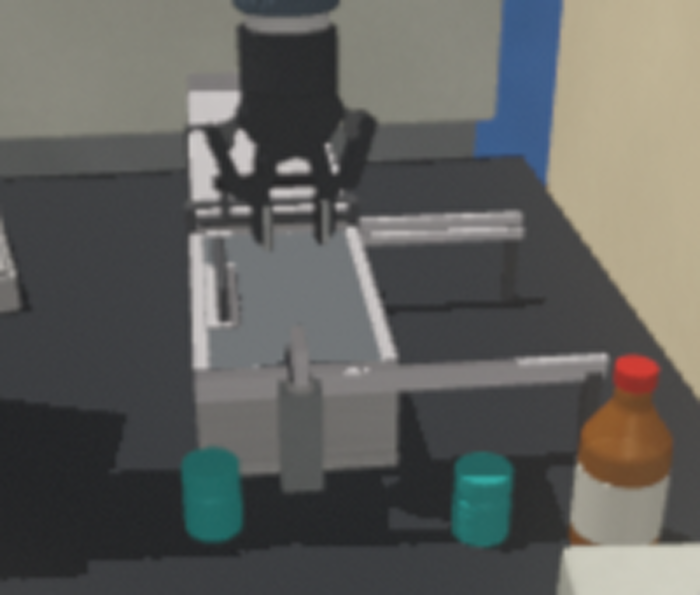

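Run:
```python
import cv2,numpy as np
a=cv2.imread('pics/top0.png',0).astype(np.float32)
b=cv2.imread('pics/t28.png',0).astype(np.float32)
for nm,(y0,y1,x0,x1) in {"handle":(216,232,162,220),"gate":(174,238,124,146)}.items():
    t=a[y0:y1,x0:x1]; S=cv2.resize
    f=8; T=S(t,None,fx=f,fy=f,interpolation=cv2.INTER_CUBIC); W=S(b[y0-3:y1+3,x0-3:x1+3],None,fx=f,fy=f,interpolation=cv2.INTER_CUBIC)
    r=cv2.matchTemplate(W,T,cv2.TM_CCOEFF_NORMED); _,v,_,l=cv2.minMaxLoc(r); print(nm,v,(l[0]/f-3,l[1]/f-3))
```

```text
handle 0.7723051309585571 (-0.25, 0.125)
gate 0.9963951110839844 (0.0, 0.0)
```

```bash
python3 -c "
from cell import *
print(hand_in())"
```

```text
the job is handed in; nothing more can be done
None
```

I carried out the job in the order asked and handed it in at about 94 s of the 210 s allowed. No verdict is reported.

- **Inner door:** I pressed down on its handle with about 20 N. It did not give, and the handle's top was 158 mm above the bench, which is its shut height. It appears to have started shut, because its handle is at the same place in the top view before and after.
- **Clamp and outer door, opening:** I turned the clamp off to its stop (the moment rose to about 3 N m) and pushed the outer door open to its stop. The reading was 41 N on the fingers there.
- **Jars:** All four black-capped jars stood upright on the chamber floor in the last pictures before I shut the door. I saw no change in the turquoise look-alikes, beaker or bottles.
- **Outer door, shutting:** I slid it shut until it stopped. The handle matched its starting place in the top view to within 0.25 pixel (about 1 mm), though that image match was only moderate (0.77).
- **Clamp, closing:** I turned it back until it met its stop, with about 2 N m on it. A final wrist picture showed the bar across the door's edge, within about 2–3° of straight across. My estimates of the pass box's yaw (turn on the bench) differed by about that much, so I could not check it more closely.

The tool's tilt drifted during pushes. Three times I straightened it by pressing the closed fingertips against the fixed pass box's robot-side wall, with about 20 N.

At hand-in the open gripper was about 80 mm above the clamp, touching nothing.

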